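Unstack the nested casting flasks over their wax trees

TASK

The three steel casting flasks are stacked away one inside the other; take the nest apart and lower each flask gently, straight down, over the wax tree it fits, until it sits flat and upright on that tree's rubber base with the whole tree inside and below its rim, ready for the investment plaster. Do not knock the wax, and leave the tweezers, the dropper bottle and the black-lidded jar where they are.

Things in the scene. Friction and masses are not known exactly. Their poses are not given: they have to be found in the camera images.
- slim_flask_mid (a point): Centre (on the axis, 68 mm above the foot) of the slim, tall casting flask: steel tube open at both ends, upright, outside 40 mm, bore 34 mm, 136 mm tall, 0.25 kg; z up along it. At the start innermost of the nest, with about 4 mm of play; its top 40 mm stands clear above the middle flask. Grip it across the outside, 16 mm below its rim.
- middle_flask_mid (a point): Centre (on the axis, 48 mm above the foot) of the middle casting flask: steel tube open at both ends, upright, outside 54 mm, bore 48 mm, 96 mm tall, 0.25 kg; z up along it. At the start round the slim flask and inside the broad one, with about 4 mm of play; its top 40 mm stands clear above the broad one. Grip it across the outside, 16 mm below its rim.
- broad_flask_mid (a point): Centre (on the axis, 28 mm above the foot) of the broad, low casting flask: steel tube open at both ends, upright, outside 69 mm, bore 63 mm, 56 mm tall, 0.25 kg; z up along it. At the start outermost of the nest of three, all upright on the bench. Grip it across the outside, 16 mm below its rim.
- slim_tree: A slender wax tree of small drops, 15 mm wide, top 118 mm above the bench, for the slim, tall flask. Origin: on the bench, on its axis; z up. It stands on a fixed black rubber sprue base 64 mm wide: rim lip 4 mm wide, 10 mm high; in it a flat seat 6 mm above the bench for the flask's foot, round a tapered boss (29 mm wide at the seat, 15 mm at its top at 20 mm) that enters the bore.
- middle_tree: A wax tree with three tiers of small rings, 28 mm wide, top 80 mm above the bench, for the middle flask. Origin: on the bench, on its axis; z up. It stands on a fixed black rubber sprue base 78 mm wide: rim lip 4 mm wide, 10 mm high; in it a flat seat 6 mm above the bench for the flask's foot, round a tapered boss (43 mm wide at the seat, 29 mm at its top at 20 mm) that enters the bore.
- broad_tree: A low, wide wax tree with one tier of rings, 43 mm wide, top 46 mm above the bench, for the broad, low flask. Origin: on the bench, on its axis; z up. It stands on a fixed black rubber sprue base 93 mm wide: rim lip 4 mm wide, 10 mm high; in it a flat seat 6 mm above the bench for the flask's foot, round a tapered boss (58 mm wide at the seat, 44 mm at its top at 20 mm) that enters the bore.
- tweezers: Bystander: steel tweezers lying flat, 122 mm long, 8 mm high; origin at the middle of the underside.
- dropper_bottle: Bystander: small brown dropper bottle, 34 mm across, 102 mm tall; origin at the centre of its underside.
- wax_jar: Bystander: screw-lid jar with a black lid, 55 mm across, 68 mm tall; origin at the centre of its underside.

How it is judged:
By the outcome, as a careful person would: the job done as asked, in the order asked, and still so for the second after the job is handed in, with the robot touching nothing.
It also fails if it takes over 99 s, if anything falls off the work surface, if the arm or the gripper's body presses on something with over 40 N, if the wrist force passes 120 N, or if a joint passes its speed limit or range.

ROBOT

A 6-joint arm with a two-finger parallel gripper is mounted at the origin on a cart in front of the work surface, level with it; the furniture and walls round the work are solid. World frame = base frame: x ahead of the robot, y to its left, z up, the work surface at z = 0. Lengths are in m, angles in degrees, forces in N, time in s.
With the tool pointing down it reaches from about 0.35 to 0.875 m from the base axis. Payload 4.2 kg.
Tool frame: the origin (TCP) lies on the centre line of the jaws, within the pads' length; the fingertips stand 19 mm ahead of it and the grasp point (between the pads) is the TCP; z points along the fingers, y is the line along which they close (so a half turn about z gives the same grasp; the last joint's range is limited). The gripper opens to 87 mm and grips with 3 to 60 N. Pads are 19 mm wide; open, the fingers measure 117 mm over their backs; the gripper's body (75 mm by 190 mm) begins 51 mm behind the grasp point.
Start: joints at [85.061, 22.042, 0.453, 0, -68.411, -14.817], TCP at [0.211, 0.588, 0.221] pointing down, gripper open.
Joint ranges: [-179.83, 179.83], [-69.29, 118.12], [-61.27, 80.66], [-181.25, 117.63], [-171.15, -9.14], [-177.46, 177.46]. Speed limits (degrees/s): [159.86, 159.86, 180, 180, 180, 180].

INTERFACE

Orientations are given as a 3x3 rotation matrix whose columns are the frame's x, y, z axes.
In Python, from station import sense, capture, finish_job, search_frame, masks_of gives the robot as it stands.
- The arm moves only by the tool drive_tool, never from a script. Its argument "rows" is a list of rows, each a list of 7 numbers: the opening in per cent of the stroke, from 0 (shut) to 100 (fully open), then the shift along the world's x, y, z in mm, then the turn, a rotation vector about the world's x, y, z in rad. In form: [[fingers, dx, dy, dz, wx, wy, wz], ...]. A call has 1 to 5 rows; each row shifts and turns the commanded pose from where the row before left it; what a row does not reach is not made up. A row lasts 1/12 s, in which the tool goes at most 41.7 mm and 7.16 degrees, less where a joint would pass 70% of its speed; a pose out of reach is approached as far as the arm can. A call is refused whole if a number of a shift passes 41.7 or a number of a turn 0.125, either way. A call with a gripper value outside its range is refused whole. The fingers move at their own pace and stop on an object; the grip force is fixed at half the most. Time passes only in rows, so rows that do not move let the fingers close. It gives the time, the measured TCP pose, the force, the opening and the grip force at its end, in the units of the state.
- sense(): the state, without advancing time (a new reading comes with each control period).
- capture(name): name is "scene" or "top" or "wrist"; returns a dict with "frame" (384x512x3 uint8, red, green, blue), "z_map" (384x512 float32, m along the optical axis (not along the pixel's ray), 0 where there is no reading), "fx", "fy", "cx", "cy" (pixels), "distortion" ([k1, k2, p1, p2, k3] as OpenCV has them; the pictures are not rectified), "R" (3x3) and "t" (3): a world point X has camera coordinates R X + t; the wrist camera has in their place "T_tool_cam" (4x4, takes a point from camera to tool coordinates, whose origin is the TCP and whose axes are the flange's). Camera axes: x right, y down, z forward; pixel columns grow to the right and rows downward; lengths in m; the calibration is good to about 2 mm. A picture is of the moment at which its call begins: read the wrist's pose just before it.
- finish_job(): hands the job in; it is judged then, once.
Trained networks look in a picture, given as the dict that the camera call returned (one of the last four; its "shot" number tells which), for a name from the list of things; names that differ only in an ending like _2 or _b are one class to them, and where a whole thing is asked for, a point or a joint stands for the part that bears it (a point fixed in the world has none). Each returns a list of dicts, best first, with "p" (0 to 1); they miss things now and then, are a little off and sometimes report something else, mostly with a low value. They report only what shows in the picture. A call takes as long as a camera call.
- search_frame(label, picture): "xy" ([column, row] in pixels, amid what is visible of it).
- masks_of(label, picture): "region" (384x512 bool, what is visible of it) and "xy" ([column, row] in pixels, amid what is visible of it).
The state is a dict: "time_s": time; "joints": joint angles; "joint_velocities": joint speeds; "effort": joint torques, N m; "tcp_pos": TCP position; "ee_rot": TCP orientation; "wrist_force": force on the tool from outside, world axes, zero at the start; "moment": the same for the moment, N m; "gripper_width": opening from 0.0 (shut) to 1.0 (fully open); "gripper_force": force on a finger pad.
Only numpy, scipy, OpenCV 4.12 (cv2) and the standard library are available. Lean on these libraries where they do the work, as an engineer would, in place of code of your own. Each camera call takes 0.05 s, during which the arm holds its last target. There are 200 camera calls.

## Working session

There is one attempt and no reset: what is moved stays moved. The work goes in short steps, Python scripts to look and compute and a tool call to move; the robot and the scene stay as the last step left them, time stands still between calls to the robot, and variables do not carry over. Pictures are saved under pics/ and viewed, at most 14 in all, crops included, and the job is handed in when it is done.

Besides the shell and the picture viewer there is one more tool, called after "Call:" as name([rows], argument=value, ...), one row to a line, values as JSON. drive_tool: Moves the arm, as the interface text tells. Its arguments: {"type":"object","properties":{"rows":{"type":"array"}},"required":["rows"]}

```bash
mkdir -p pics; cat > h.py <<'E'
import numpy as np, cv2
from station import sense, capture, finish_job, search_frame, masks_of
def cloud(c):
    z=c["z_map"]; h,w=z.shape
    u,v=np.meshgrid(np.arange(w),np.arange(h))
    K=np.array([[c["fx"],0,c["cx"]],[0,c["fy"],c["cy"]],[0,0,1]])
    n=cv2.undistortPoints(np.stack([u,v],-1).reshape(-1,1,2).astype(float),K,np.array(c["distortion"])).reshape(h,w,2)
    P=np.dstack([n*z[...,None],z])
    if "R" in c: X=(P-np.array(c["t"]))@np.array(c["R"])
    else:
        s=c["s"]; T=np.array(c["T_tool_cam"]); X=(P@T[:3,:3].T+T[:3,3])@np.array(s["ee_rot"]).T+np.array(s["tcp_pos"])
    X[z<=0]=np.nan
    return X
def shot(n):
    s=sense(); c=capture(n); c["s"]=s; return c
def circ(p):
    def fit(q):
        a=np.linalg.lstsq(np.c_[2*q,np.ones(len(q))],(q**2).sum(1),rcond=None)[0]
        return a[:2],np.sqrt(a[2]+a[:2]@a[:2])
    q=p
    for _ in range(6):
        c,r=fit(q); d=abs(np.hypot(*(p-c).T)-r); q=p[d<max(np.median(d)*2,.0015)]
    return c*1000,r*1000,len(q)
def save(n,c,k=1.5): cv2.imwrite(f"pics/{n}.png",cv2.resize(c["frame"][...,::-1],None,fx=k,fy=k))
NAMES="slim_flask_mid middle_flask_mid broad_flask_mid slim_tree middle_tree broad_tree tweezers dropper_bottle wax_jar".split()
E
python3 - <<'E'
from h import *
np.set_printoptions(precision=1,suppress=True)
for n in("top","scene"):
    c=shot(n); save(n,c); X=cloud(c)
    for l in NAMES:
        r=masks_of(l,c)[:2]
        for m in r:
            p=X[m["region"]]; p=p[~np.isnan(p[:,0])]*1000
            if len(p): print(n,l,round(m["p"],2),np.array(m["xy"]),len(p),"med",np.median(p,0),"lo",np.percentile(p,2,0),"hi",np.percentile(p,98,0))
s=sense();print(s["tcp_pos"],s["ee_rot"],s["time_s"])
E
```

```text
top slim_flask_mid 0.65 [299.6 195.7] 291 med [ 497.1 -106.5  103.2] lo [ 471.5 -119.5   -0.9] hi [508.9 -81.2 137. ]
top middle_flask_mid 0.43 [291.5 206. ] 134 med [478.2 -85.9  76. ] lo [ 464.8 -122.1   18.8] hi [515.5 -74.4  97. ]
top broad_flask_mid 0.6 [290.6 205.9] 142 med [475.5 -86.5  73.4] lo [ 464.9 -122.4   18.9] hi [512.6 -74.3  97. ]
top broad_flask_mid 0.53 [288.5 215.5] 117 med [466.1 -80.9  35.7] lo [ 457.1 -113.8   -1.9] hi [497.7 -67.7  57. ]
top slim_tree 0.46 [126.1 200.7] 75 med [496.2 332.1  72. ] lo [490.6 326.6   0.3] hi [514.4 368.7 114.4]
top middle_tree 0.47 [222.6 184.5] 64 med [541.1  93.5  59.7] lo [530.9  83.9  16.4] hi [554.7 105.8  77.3]
top broad_tree 0.64 [400.5 184. ] 72 med [ 541.5 -391.4   28.8] lo [ 529.  -404.7   15.6] hi [ 555.2 -375.7   42.7]
top dropper_bottle 0.57 [246.  146.7] 213 med [644.   24.9  56.6] lo [635.4   6.2  -3.4] hi [675.3  42.7  97.9]
top dropper_bottle 0.3 [297.7 144.6] 416 med [ 652.2 -106.9   65.6] lo [ 634.1 -131.8    9.2] hi [681.  -83.5  69.6]
top wax_jar 0.61 [299.9 145.7] 453 med [ 653.2 -106.6   65.3] lo [ 634.1 -1
[... 343 characters left out ...]
 29.7] lo [ 457.9 -135.6    0. ] hi [533.1 -71.3  57.5]
scene broad_flask_mid 0.5 [399.5 253.2] 103 med [ 542.7 -387.3   33. ] lo [ 525.5 -402.4   -0.7] hi [ 604.7 -369.9   44. ]
scene slim_tree 0.44 [176.6 169.4] 93 med [499.  334.   59.1] lo [492.  327.   -0.4] hi [647.9 513.4 113.5]
scene broad_tree 0.22 [291.8 200.4] 310 med [ 480.7 -104.2  121.7] lo [ 471.9 -119.7   94.4] hi [511.2 -82.8 137. ]
scene dropper_bottle 0.64 [278.9 184.9] 205 med [642.7  21.3  50.8] lo [635.9   9.5   5.1] hi [657.   35.5  95.5]
scene wax_jar 0.76 [321. 196.] 460 med [ 644.6 -117.    45.3] lo [ 634.8 -136.2    1.2] hi [685.  -88.1  69.8]
[0.2 0.6 0.2] [[ 0.9 -0.3  0. ]
 [-0.3 -0.9  0. ]
 [ 0.  -0.  -1. ]] 1.0
```

```bash
python3 - <<'E'
from h import *
np.set_printoptions(precision=2,suppress=True)
print(sense()["ee_rot"],sense()["tcp_pos"])
for n in("top","scene"):
    c=shot(n); X=cloud(c)
    def near(x,y,r,lo,hi):
        with np.errstate(invalid="ignore"):
            m=(np.hypot(X[...,0]-x,X[...,1]-y)<r)&(X[...,2]>lo)&(X[...,2]<hi)
        return X[m]
    for nm,x,y,r,lo,hi in [("slimrim",.490,-.1,.025,.128,.142),("slimwall",.49,-.1,.025,.1,.132),("midwall",.49,-.1,.034,.06,.09),("broadwall",.49,-.1,.042,.01,.05),
      ("slimtree",.497,.332,.012,.03,.125),("midtree",.541,.0935,.02,.03,.09),("broadtree",.542,-.39,.028,.03,.055),
      ("slimbase",.497,.332,.036,.007,.013),("midbase",.541,.0935,.043,.007,.013),("broadbase",.542,-.39,.05,.007,.013),]:
        p=near(x,y,r,lo,hi)
        if len(p)>8: print(n,nm,len(p),p.mean(0)*1000,(p.min(0)+p.max(0))*500,(p.max(0)-p.min(0))*1000,circ(p[:,:2]))
E
```

```text
[[ 0.94 -0.34  0.  ]
 [-0.34 -0.94  0.  ]
 [ 0.   -0.   -1.  ]] [0.21 0.59 0.22]
top slimrim 84 [ 491.07 -100.88  134.3 ] [ 491.01 -100.29  133.32] [39.25 38.53  8.03] (array([ 490.84, -100.37]), np.float64(18.439744565487015), 83)
top slimwall 82 [ 490.49 -100.71  116.19] [489.81 -99.33 116.19] [37.57 36.98 31.07] (array([489.72, -99.64]), np.float64(18.298575523666923), 79)
top midwall 95 [486.43 -96.58  76.41] [488.84 -98.65  75.11] [47.66 48.71 28.97] (array([487.55, -96.86]), np.float64(21.24996350316444), 62)
top broadwall 123 [482.58 -93.35  32.16] [486.98 -99.84  30.25] [60.04 64.41 39.21] (array([483.58, -95.63]), np.float64(25.27017262574882), 78)
top slimtree 66 [496.42 331.72  82.6 ] [496.61 332.42  74.79] [13.67 12.28 82.27] (array([496.71, 332.37]), np.float64(4.729786786047239), 56)
top midtree 67 [541.15  93.7   61.78] [542.33  93.1   56.19] [24.11 24.99 47.  ] (array([542.08,  93.63]), np.float64(10.066138106612216), 53)
top broadtree 61 [ 542.02 -386.76   38.53] [ 541.49 -387.58   38.  ] [38.43 39.91 15.71] (array([ 541.55, -386.68]), np.float64(14.82057256050154), 
[... 1258 characters left out ...]
2  94.79  54.39] [26.48 27.14 45.39] (array([545.04,  95.18]), np.float64(10.160420917169729), 67)
scene broadtree 89 [ 543.11 -386.79   37.49] [ 542.05 -385.95   38.07] [41.27 40.59 16.03] (array([ 543.23, -386.44]), np.float64(14.899994498839995), 79)
scene slimbase 81 [495.83 330.6    9.22] [497.73 332.38   9.5 ] [62.5  62.72  4.98] (array([498.32, 331.88]), np.float64(30.031909506397053), 54)
scene midbase 130 [538.16  89.49   9.34] [543.32  94.38   9.95] [77.56 77.34  5.86] (array([543.15,  94.1 ]), np.float64(36.73838187206416), 80)
scene broadbase 376 [ 532.64 -393.55    9.44] [ 540.81 -386.83    9.98] [96.28 91.67  5.96] (array([ 542.31, -385.64]), np.float64(42.49718078559838), 252)
```

View pics/top.png

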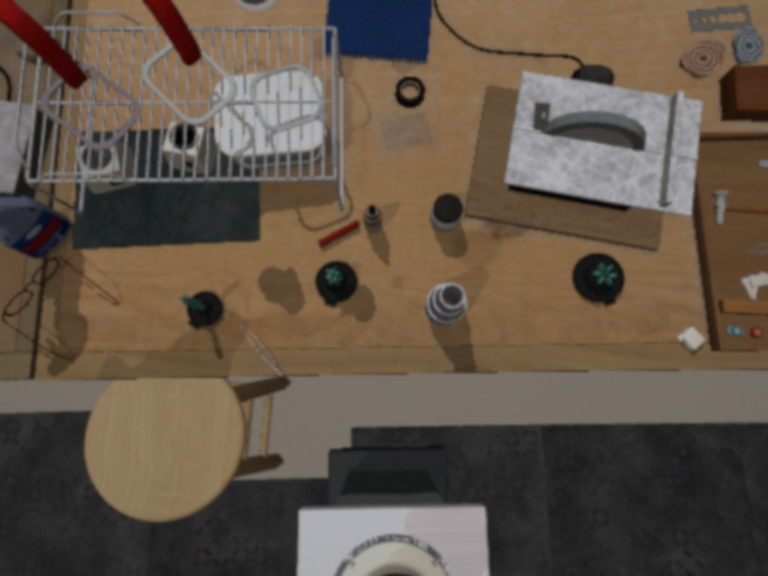

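View pics/scene.png

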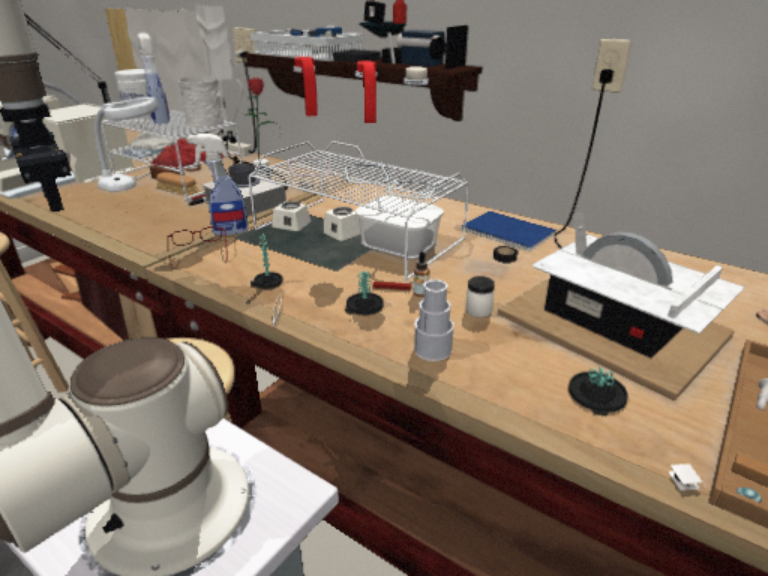

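The top view shows the nest at (447,303) and the trees at (204,308), (336,281) and (599,278). The scene view agrees. The measured heights and radii match the given sizes. I'll go over the slim tree first for a near look.

Call:
drive_tool([
  [100,10,-10,20,0,0,0.116],
  [100,28,-26,15,0,0,0.116],
  [100,28,-26,15,0,0,0.117],
  [100,28,-26,15,0,0,0],
  [100,28,-26,14,0,0,0],
])

```text
time_s: 1.52
tcp_pos: [0.3341, 0.473, 0.3008]
ee_rot: [[1.0, 0.005, 0.0], [0.005, -1.0, 0.001], [0.0, -0.001, -1.0]]
wrist_force: [-0.5, 0.4, 0.3]
gripper_width: 1.003
gripper_force: 0.0
```

Call:
drive_tool([
  [100,33,-24,0,0,0,0],
  [100,33,-24,0,0,0,0],
  [100,33,-24,0,0,0,0],
  [100,33,-24,0,0,0,0],
  [100,32,-23,0,0,0,0],
])

```text
time_s: 1.93
tcp_pos: [0.4986, 0.3537, 0.3001]
ee_rot: [[1.0, 0.004, 0.0], [0.004, -1.0, 0.0], [0.0, -0.0, -1.0]]
wrist_force: [0.8, 0.9, 0.2]
gripper_width: 1.002
gripper_force: 0.0
```

Call:
drive_tool([
  [100,0,-23,0,0,0,0],
  [100,0,0,0,0,0,0],
])

```text
time_s: 2.1
tcp_pos: [0.4985, 0.3284, 0.2995]
ee_rot: [[1.0, -0.001, -0.001], [-0.001, -1.0, -0.002], [-0.001, 0.002, -1.0]]
wrist_force: [-0.2, -0.3, -0.1]
gripper_width: 1.005
gripper_force: 0.0
```

```bash
cat >> h.py <<'E'
def look(x,y,specs,name=None):
    c=shot("wrist"); X=cloud(c)*1000
    if name: save(name,c)
    print("tcp",np.array(c["s"]["tcp_pos"])*1000, "t",c["s"]["time_s"])
    for nm,r,lo,hi in specs:
        with np.errstate(invalid="ignore"):
            m=(np.hypot(X[...,0]-x,X[...,1]-y)<r)&(X[...,2]>lo)&(X[...,2]<hi)
        p=X[m]
        if len(p)>8:
            cc,rr,k=circ(p[:,:2]/1000); 
            print(nm,len(p),"bbox mid",((p.min(0)+p.max(0))/2).round(1),"size",(p.max(0)-p.min(0)).round(1),"hull",np.round(cv2.minEnclosingCircle(p[:,:2].astype(np.float32))[0],1),"circ",cc.round(1),round(rr,1),k)
    return c,X
E
python3 - <<'E'
from h import *
c,X=look(497,332.5,[("lip",36,8,12),("wax",12,30,125),("boss",20,12,20)],"w1")
print(np.array(c["T_tool_cam"]).round(3))
E
```

```text
tcp [498.50892407 328.36891361 299.52858753] t 2.1
lip 250 bbox mid [498.2 333.4  10. ] size [63.2 61.   3.8] hull [498.4 333.3] circ [498.6 333.2] 29.8 201
wax 139 bbox mid [498.7 333.6  74.8] size [13.9 13.7 87.4] hull [498.8 333.5] circ [499.  333.5] 5.6 104
boss 85 bbox mid [501.4 334.1  16. ] size [18.2 21.7  7.4] hull [498.9 333.6] circ [499.  333.2] 9.1 71
[[-0.    -0.957 -0.292  0.081]
 [ 1.    -0.    -0.     0.   ]
 [ 0.    -0.292  0.957 -0.163]
 [ 0.     0.     0.     1.   ]]
```

View pics/w1.png

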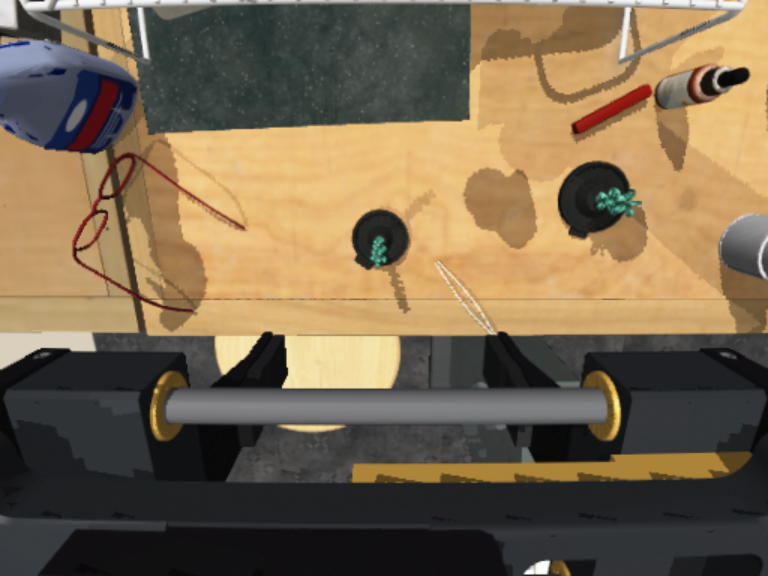

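The wrist view is clear: the slim tree's base is at (380,238) and the middle tree's base at (595,198). I measure the slim axis at (498.8, 333.4). Next is the middle tree, then the broad one.

Call:
drive_tool([
  [100,8,-39,0,0,0,0],
  [100,8,-39,0,0,0,0],
  [100,8,-39,0,0,0,0],
  [100,8,-39,0,0,0,0],
  [100,8,-39,0,0,0,0],
])

```text
time_s: 2.57
tcp_pos: [0.537, 0.1368, 0.3002]
ee_rot: [[1.0, 0.007, 0.001], [0.007, -1.0, 0.001], [0.001, -0.001, -1.0]]
wrist_force: [1.2, -0.1, -1.2]
gripper_width: 1.003
gripper_force: 0.0
```

Call:
drive_tool([
  [100,4,-39,0,0,0,0],
  [100,0,0,0,0,0,0],
  [100,0,0,0,0,0,0],
])

```text
time_s: 2.82
tcp_pos: [0.5413, 0.0974, 0.3002]
ee_rot: [[1.0, 0.002, 0.001], [0.002, -1.0, 0.001], [0.001, -0.001, -1.0]]
wrist_force: [0.3, 1.2, -0.3]
gripper_width: 1.002
gripper_force: 0.0
```

```bash
python3 - <<'E'
from h import *
look(543,94,[("lip",43,8,12),("wax",18,30,90),("boss",27,12,20)])
E
```

```text
tcp [541.29764181  97.3754041  300.16942012] t 2.8167
lip 349 bbox mid [544.6  95.3   9.9] size [76.5 76.2  3.8] hull [544.7  94.9] circ [544.6  95. ] 36.8 275
wax 213 bbox mid [544.7  95.1  55.9] size [25.1 26.9 46.8] hull [544.6  95.1] circ [544.6  94.9] 9.9 178
boss 191 bbox mid [544.6  94.6  16. ] size [35.3 36.8  8. ] hull [544.2  94.7] circ [544.3  95. ] 15.9 152
```

Call:
drive_tool([
  [100,-8,-30,0,0,0,0],
  [100,-8,-39,0,0,0,0],
  [100,-8,-39,0,0,0,0],
  [100,-8,-39,0,0,0,0],
  [100,-8,-39,0,0,0,0],
])

```text
time_s: 3.28
tcp_pos: [0.5012, -0.0872, 0.3]
ee_rot: [[1.0, 0.008, 0.001], [0.008, -1.0, 0.0], [0.001, -0.0, -1.0]]
wrist_force: [0.8, -0.5, 0.5]
gripper_width: 1.002
gripper_force: 0.0
```

Call:
drive_tool([
  [100,0,-8,0,0,0,0],
  [100,0,0,0,0,0,0],
  [100,0,0,0,0,0,0],
])

```text
time_s: 3.53
tcp_pos: [0.5017, -0.0946, 0.2997]
ee_rot: [[1.0, 0.005, 0.0], [0.005, -1.0, 0.0], [0.0, -0.0, -1.0]]
wrist_force: [0.6, -0.2, -0.7]
gripper_width: 1.003
gripper_force: 0.0
```

```bash
python3 - <<'E'
from h import *
look(491,-101,[("rim",26,133,140),("slim",26,100,130),("midrim",32,94,98),("mid",32,60,92),("broadrim",40,54,58),("broad",40,5,52)],"w2")
E
```

```text
tcp [501.72100943 -94.60084026 299.74111425] t 3.5333
rim 261 bbox mid [ 492.7 -100.   135.2] size [40.6 38.9  4.4] hull [492.7 -99.7] circ [ 493.1 -100. ] 18.5 252
slim 302 bbox mid [494.1 -99.9 115. ] size [37.3 36.8 29.9] hull [ 494.7 -100. ] circ [494.4 -99.9] 18.2 302
midrim 194 bbox mid [ 497.9 -100.5   95.8] size [44.3 54.4  3.6] hull [ 493.5 -100.4] circ [ 493.5 -100.4] 25.6 164
mid 345 bbox mid [498.  -99.7  76. ] size [45.  49.4 31.9] hull [ 497.2 -100.2] circ [ 498.6 -100.1] 22.1 209
broadrim 200 bbox mid [ 500.9 -101.2   55.9] size [53.9 69.2  3.7] hull [ 493.2 -101.4] circ [ 493.1 -101.2] 33.1 174
broad 379 bbox mid [ 501.6 -101.2   28.6] size [52.  62.7 46.5] hull [ 497.4 -101.2] circ [ 502.4 -100.6] 26.0 239
```

Call:
drive_tool([
  [100,8,-35,0,0,0,0],
  [100,8,-39,0,0,0,0],
  [100,8,-39,0,0,0,0],
  [100,8,-39,0,0,0,0],
  [100,8,-39,0,0,0,0],
])

```text
time_s: 4.0
tcp_pos: [0.5429, -0.2863, 0.2996]
ee_rot: [[1.0, 0.008, 0.0], [0.008, -1.0, 0.0], [0.0, -0.0, -1.0]]
wrist_force: [1.8, 1.1, -0.5]
gripper_width: 0.995
gripper_force: 0.0
```

Call:
drive_tool([
  [100,4,-39,0,0,0,0],
  [100,4,-39,0,0,0,0],
  [100,0,-17,0,0,0,0],
  [100,0,0,0,0,0,0],
  [100,0,0,0,0,0,0],
])

```text
time_s: 4.42
tcp_pos: [0.5504, -0.3809, 0.2984]
ee_rot: [[1.0, 0.005, -0.001], [0.005, -1.0, 0.001], [-0.001, -0.001, -1.0]]
wrist_force: [0.1, 1.2, 0.6]
gripper_width: 1.0
gripper_force: 0.0
```

```bash
python3 - <<'E'
from h import *
look(542,-387,[("lip",50,8,12),("wax",26,30,55),("boss",34,12,20)],"w3")
E
```

```text
tcp [ 550.37591994 -380.87808418  298.44239214] t 4.4167
lip 444 bbox mid [ 544.5 -387.2   10. ] size [90.9 91.5  4. ] hull [ 544.6 -387.4] circ [ 544.6 -387.5] 44.3 323
wax 138 bbox mid [ 545.2 -387.7   38.3] size [37.8 40.1 16.2] hull [ 544.5 -387.9] circ [ 545.  -387.4] 14.0 124
boss 507 bbox mid [ 544.7 -387.8   16. ] size [49.4 52.   7.9] hull [ 544.8 -387.6] circ [ 545.  -387.4] 21.4 385
```

View pics/w2.png

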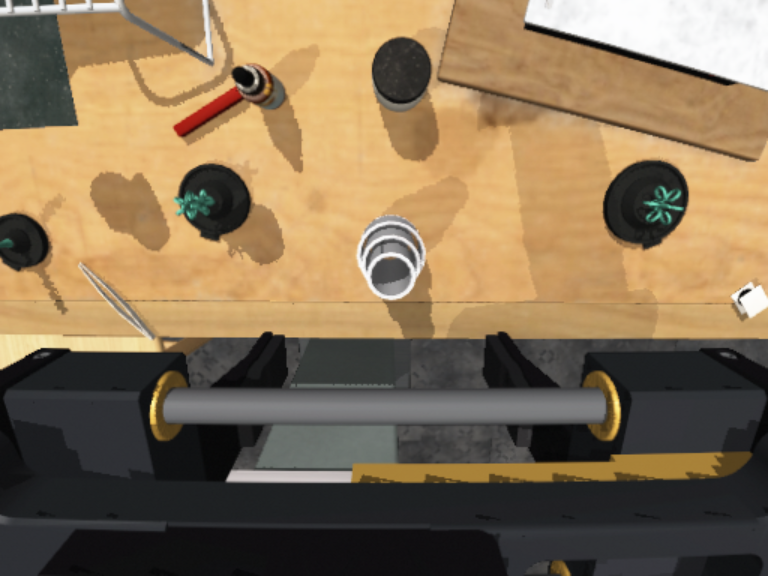

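View pics/w3.png

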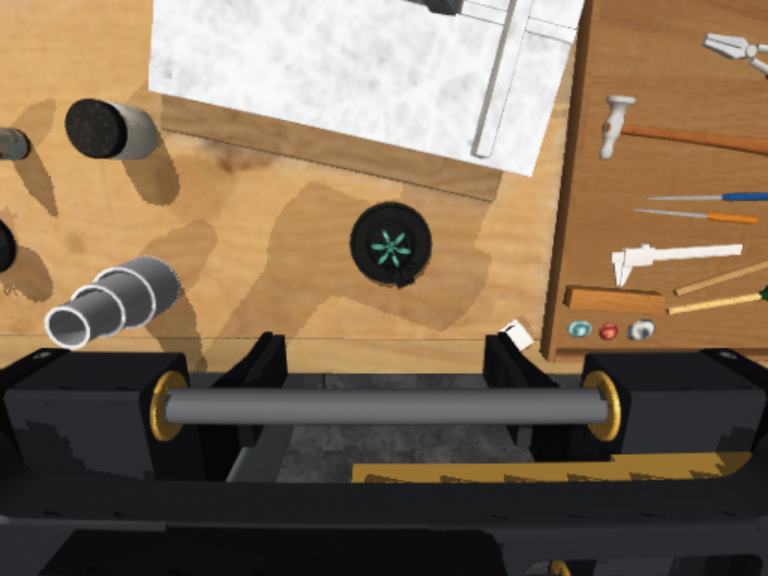

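Targets in the wrist frame are slim (498.8, 333.4), middle (544.6, 95.0), broad (544.7, -387.5) and the nest axis at about (493, -100). w2 shows the nest at (392,260) and w3 shows the broad base at (391,243). Now over the nest.

Call:
drive_tool([
  [100,-5,25,0,0,0,0],
  [100,-7.5,37,0,0,0,0],
  [100,-7.5,37,0,0,0,0],
  [100,-7.5,37,0,0,0,0],
  [100,-7.5,37,0,0,0,0],
])

```text
time_s: 4.88
tcp_pos: [0.5137, -0.2051, 0.3003]
ee_rot: [[1.0, 0.007, 0.001], [0.007, -1.0, 0.0], [0.001, -0.0, -1.0]]
wrist_force: [1.3, -0.1, -0.4]
gripper_width: 1.001
gripper_force: 0.0
```

Call:
drive_tool([
  [100,-7.5,37,0,0,0,0],
  [100,-7.5,37,-20,0,0,0],
  [100,-7.4,34,-38,0,0,0],
  [100,0,0,-38,0,0,0],
  [100,0,0,0,0,0,0],
])

```text
time_s: 5.3
tcp_pos: [0.488, -0.1045, 0.2058]
ee_rot: [[1.0, 0.009, -0.013], [0.009, -1.0, 0.002], [-0.013, -0.002, -1.0]]
wrist_force: [-1.8, -0.5, -2.0]
gripper_width: 1.002
gripper_force: 0.0
```

Call:
drive_tool([
  [100,0,0,0,0,0,0],
  [100,0,0,0,0,0,0],
])

```text
time_s: 5.47
tcp_pos: [0.495, -0.1079, 0.2138]
ee_rot: [[1.0, 0.006, 0.004], [0.006, -1.0, -0.001], [0.004, 0.001, -1.0]]
wrist_force: [0.1, 0.1, 0.6]
gripper_width: 0.998
gripper_force: 0.0
```

Call:
drive_tool([
  [100,-2,8,0,0,0,-0.005],
  [100,0,0,-24,0,0,0],
  [100,0,0,-25,0,0,0],
  [100,0,0,-20,0,0,0],
  [100,0,0,0,0,0,0],
])

```text
time_s: 5.88
tcp_pos: [0.4898, -0.1003, 0.1405]
ee_rot: [[1.0, -0.003, -0.005], [-0.003, -1.0, 0.0], [-0.005, -0.0, -1.0]]
wrist_force: [-0.6, -1.0, 0.5]
gripper_width: 0.999
gripper_force: 0.0
```

Call:
drive_tool([
  [100,0,0,0,0,0,0],
  [100,0,0,0,0,0,0],
])

```text
time_s: 6.05
tcp_pos: [0.4932, -0.1004, 0.1447]
ee_rot: [[1.0, -0.001, 0.004], [-0.001, -1.0, -0.0], [0.004, 0.0, -1.0]]
wrist_force: [-0.1, -0.2, -0.0]
gripper_width: 1.003
gripper_force: 0.0
```

```bash
python3 - <<'E'
from h import *
look(493,-100,[("rim",26,133,140),("midrim",32,94,98),("broadrim",40,54,58)],"w4")
E
```

```text
tcp [ 493.19700392 -100.40638417  144.67075113] t 6.05
rim 831 bbox mid [ 492.7 -100.   134.9] size [41.1 39.9  3.7] hull [492.5 -99.7] circ [493.2 -99.9] 18.5 778
midrim 584 bbox mid [ 498.1 -100.2   96. ] size [45.7 53.9  4. ] hull [ 493.6 -100.3] circ [ 493.5 -100.3] 25.5 457
broadrim 498 bbox mid [ 501.6 -101.3   56. ] size [51.9 68.8  4. ] hull [ 493.3 -101.3] circ [ 493.1 -101.2] 33.1 416
```

View pics/w4.png

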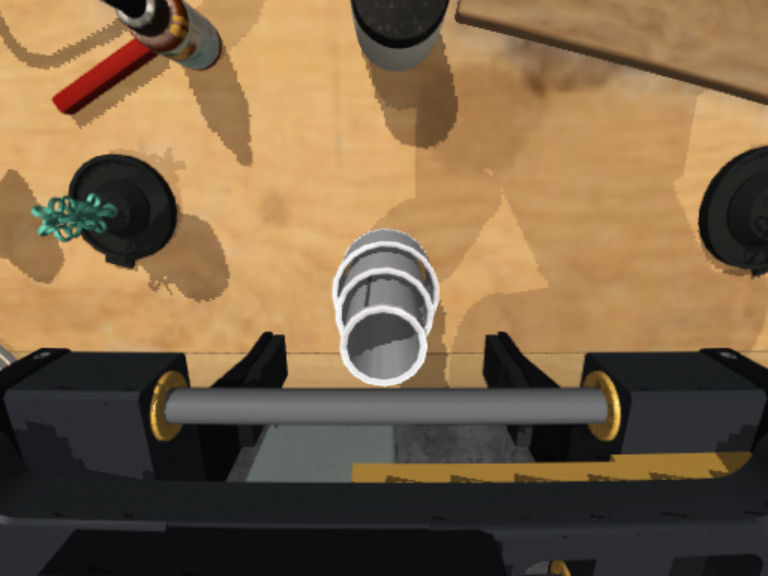

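The slim rim at (384,345) is centred between the fingers. I'll descend and grip.

Call:
drive_tool([
  [100,0,0.5,-12,0,0,0],
  [100,0,0,-12,0,0,0],
  [100,0,0,0,0,0,0],
  [60,0,0,0,0,0,0],
  [55,0,0,0,0,0,0],
])

```text
time_s: 6.52
tcp_pos: [0.4925, -0.0998, 0.12]
ee_rot: [[1.0, -0.001, 0.003], [-0.001, -1.0, -0.0], [0.003, 0.0, -1.0]]
wrist_force: [0.6, -0.3, 0.4]
gripper_width: 0.922
gripper_force: 0.0
```

Call:
drive_tool([
  [20,0,0,0,0,0,0],
  [20,0,0,0,0,0,0],
  [20,0,0,0,0,0,0],
  [20,0,0,0,0,0,0],
  [20,0,0,0,0,0,0],
])

```text
time_s: 6.93
tcp_pos: [0.4915, -0.0997, 0.1187]
ee_rot: [[1.0, -0.001, 0.0], [-0.001, -1.0, -0.0], [0.0, 0.0, -1.0]]
wrist_force: [0.3, -0.2, 0.2]
gripper_width: 0.557
gripper_force: 0.0
```

Call:
drive_tool([
  [10,0,0,0,0,0,0],
  [10,0,0,0,0,0,0],
  [10,0,0,0,0,0,0],
  [10,0,0,0,0,0,0],
  [10,0,0,0,0,0,0],
])

```text
time_s: 7.35
tcp_pos: [0.4915, -0.0997, 0.1186]
ee_rot: [[1.0, -0.001, 0.0], [-0.001, -1.0, -0.0], [0.0, 0.0, -1.0]]
wrist_force: [0.0, -0.7, -0.8]
gripper_width: 0.45
gripper_force: 30.0
```

Call:
drive_tool([
  [10,0,0,6,0,0,0],
  [10,0,0,12,0,0,0],
  [10,0,0,15,0,0,0],
  [10,0,0,15,0,0,0],
  [10,0,0,15,0,0,0],
])

```text
time_s: 7.77
tcp_pos: [0.4908, -0.0997, 0.1819]
ee_rot: [[1.0, -0.001, -0.001], [-0.001, -1.0, 0.0], [-0.001, -0.0, -1.0]]
wrist_force: [-0.5, -0.1, -1.9]
gripper_width: 0.447
gripper_force: 30.0
```

Call:
drive_tool([
  [10,0,0,18,0,0,0],
  [10,0,0,20,0,0,0],
  [10,0,0,20,0,0,0],
  [10,0,0,20,0,0,0],
  [10,0,0,15,0,0,0],
])

```text
time_s: 8.18
tcp_pos: [0.4913, -0.0997, 0.2761]
ee_rot: [[1.0, -0.001, 0.001], [-0.001, -1.0, 0.0], [0.001, -0.0, -1.0]]
wrist_force: [0.5, 1.1, -1.2]
gripper_width: 0.45
gripper_force: 30.0
```

Call:
drive_tool([
  [10,0,0,8,0,0,0],
  [10,0,0,0,0,0,0],
  [10,0,0,0,0,0,0],
])

```text
time_s: 8.43
tcp_pos: [0.4909, -0.0995, 0.2818]
ee_rot: [[1.0, -0.001, -0.001], [-0.001, -1.0, 0.001], [-0.001, -0.001, -1.0]]
wrist_force: [-0.3, 0.4, -3.0]
gripper_width: 0.445
gripper_force: 30.0
```

```bash
python3 - <<'E'
from h import *
s=sense();x,y,z=np.array(s["tcp_pos"])*1000
c,X=look(x,y,[("slimrim",26,z+12,z+20),("slimwall",26,z-60,z-25)],"w5")
look(493,-100,[("midrim",32,94,98),("broadrim",40,54,58)])
E
```

```text
tcp [490.87528331 -99.53879301 281.83777894] t 8.4333
slimrim 928 bbox mid [497.3 -99.7 297.8] size [30.9 48.2  8. ] hull [497.5 -99.6] circ [493.3 -99.8] 18.2 760
slimwall 1080 bbox mid [493.6 -99.8 239.4] size [37.8 36.7 34.8] hull [493.8 -99.8] circ [493.7 -99.7] 18.3 1080
tcp [490.55795248 -99.55833938 281.19924603] t 8.4833
midrim 185 bbox mid [ 501.  -100.5   95.8] size [39.  52.8  3.7] hull [ 493.5 -100.5] circ [ 493.8 -100.5] 25.5 174
broadrim 219 bbox mid [ 498.7 -101.3   56. ] size [57.1 68.7  3.9] hull [ 493.1 -101.2] circ [ 493.  -101.3] 33.1 202
```

View pics/w5.png

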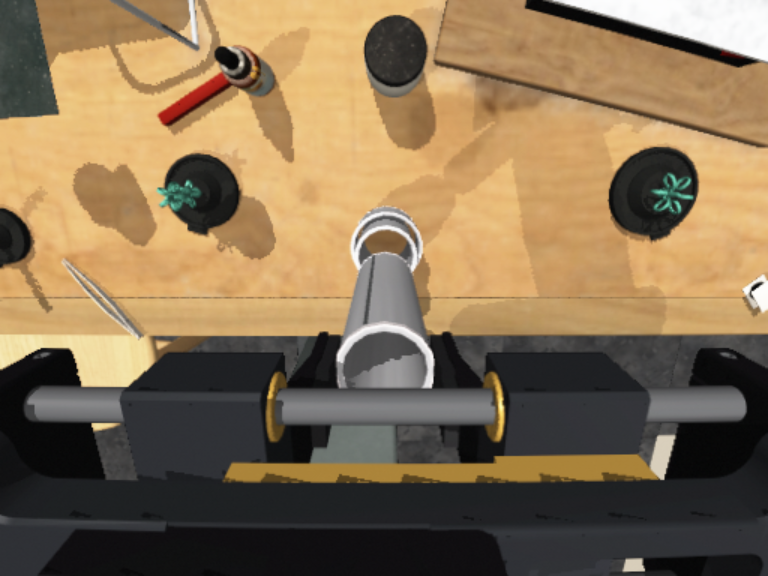

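Slim is held clear and upright, with its rim at (385,370). The flask sits about 1.7 mm ahead of the TCP in x. Carrying it to the slim tree.

Call:
drive_tool([
  [10,0.5,20,0,0,0,0],
  [10,0.5,35,0,0,0,0],
  [10,0.5,38,0,0,0,0],
  [10,0.5,38,0,0,0,0],
  [10,0.5,38,0,0,0,0],
])

```text
time_s: 8.95
tcp_pos: [0.493, 0.0706, 0.2812]
ee_rot: [[1.0, -0.002, -0.002], [-0.002, -1.0, -0.001], [-0.002, 0.001, -1.0]]
wrist_force: [1.1, 0.4, -2.7]
gripper_width: 0.445
gripper_force: 30.0
```

Call:
drive_tool([
  [10,0.5,38,0,0,0,0],
  [10,0.5,38,0,0,0,0],
  [10,0.5,38,0,0,0,0],
  [10,0.5,38,0,0,0,0],
  [10,0.5,38,0,0,0,0],
])

```text
time_s: 9.37
tcp_pos: [0.4955, 0.2609, 0.281]
ee_rot: [[1.0, -0.001, -0.002], [-0.001, -1.0, -0.002], [-0.002, 0.002, -1.0]]
wrist_force: [0.1, -0.2, -1.7]
gripper_width: 0.45
gripper_force: 30.0
```

Call:
drive_tool([
  [10,0.5,38,0,0,0,0],
  [10,0.5,26,0,0,0,0],
  [10,0,8,0,0,0,0],
  [10,0,0,0,0,0,0],
  [10,0,0,0,0,0,0],
])

```text
time_s: 9.78
tcp_pos: [0.4969, 0.3308, 0.281]
ee_rot: [[1.0, -0.0, -0.002], [-0.0, -1.0, -0.003], [-0.002, 0.003, -1.0]]
wrist_force: [-0.3, 0.5, -2.2]
gripper_width: 0.443
gripper_force: 30.0
```

Call:
drive_tool([
  [10,0,0,0,0,0,0],
  [10,0,0,0,0,0,0],
])

```text
time_s: 9.95
tcp_pos: [0.4975, 0.3298, 0.2826]
ee_rot: [[1.0, -0.002, -0.0], [-0.002, -1.0, -0.0], [-0.0, 0.0, -1.0]]
wrist_force: [-1.0, -0.4, -2.0]
gripper_width: 0.441
gripper_force: 30.0
```

```bash
python3 - <<'E'
from h import *
s=sense();x,y,z=np.array(s["tcp_pos"])*1000;print(np.array(s["ee_rot"]).round(3))
look(x,y,[("slimrim",26,z+12,z+20)],"w6")
look(499,333,[("lip",36,8,12),("wax",12,30,125)])
E
```

```text
[[ 1.    -0.002 -0.   ]
 [-0.002 -1.    -0.   ]
 [-0.     0.    -1.   ]]
tcp [497.48765585 329.80435602 282.59222456] t 9.95
slimrim 915 bbox mid [503.9 329.7 298.6] size [30.9 47.9  7.8] hull [504.7 329.7] circ [500.  329.6] 18.2 749
tcp [497.55015497 329.89400512 282.8151952 ] t 10.0
lip 221 bbox mid [502.5 333.5  10. ] size [54.  62.   3.9] hull [498.6 333.1] circ [498.7 333.3] 29.8 174
wax 61 bbox mid [501.4 333.1  59.1] size [ 8.6 14.6 55.4] hull [498.6 333.1] circ [500.1 333.5] 5.0 45
```

Call:
drive_tool([
  [10,-0.4,3.5,0,0,0,0],
  [10,0,0,-15,0,0,0],
  [10,0,0,-15,0,0,0],
  [10,0,0,0,0,0,0],
  [10,0,0,0,0,0,0],
])

```text
time_s: 10.47
tcp_pos: [0.4969, 0.3343, 0.2521]
ee_rot: [[1.0, -0.001, -0.001], [-0.001, -1.0, -0.001], [-0.001, 0.001, -1.0]]
wrist_force: [-0.5, 0.3, -1.8]
gripper_width: 0.446
gripper_force: 30.0
```

Call:
drive_tool([
  [10,0,0,0,0,0,0],
])

```text
time_s: 10.55
tcp_pos: [0.4976, 0.3349, 0.2536]
ee_rot: [[1.0, -0.001, 0.002], [-0.001, -1.0, 0.001], [0.002, -0.001, -1.0]]
wrist_force: [-0.8, -0.9, -1.6]
gripper_width: 0.445
gripper_force: 30.0
```

Call:
drive_tool([
  [10,-0.3,-1,-10,0,0,0],
  [10,0,0,-18,0,0,0],
  [10,0,0,-18,0,0,0],
  [10,0,0,-18,0,0,0],
  [10,0,0,-18,0,0,0],
])

```text
time_s: 10.97
tcp_pos: [0.4969, 0.3339, 0.1701]
ee_rot: [[1.0, -0.001, 0.001], [-0.001, -1.0, 0.001], [0.001, -0.001, -1.0]]
wrist_force: [0.5, -0.5, -2.1]
gripper_width: 0.448
gripper_force: 30.0
```

Call:
drive_tool([
  [10,0,0,-8,0,0,0],
  [10,0,0,0,0,0,0],
  [10,0,0,0,0,0,0],
  [10,0,0,0,0,0,0],
])

```text
time_s: 11.3
tcp_pos: [0.4976, 0.3344, 0.164]
ee_rot: [[1.0, -0.0, 0.002], [-0.0, -1.0, 0.002], [0.002, -0.002, -1.0]]
wrist_force: [-0.3, -0.0, -1.9]
gripper_width: 0.45
gripper_force: 30.0
```

```bash
python3 - <<'E'
from h import *
s=sense();x,y,z=np.array(s["tcp_pos"])*1000
look(x+1.7,y,[("slimrim",22,z+14.5,z+20),("wall",22,50,90),("lip",36,8,12)],"w7")
E
```

```text
tcp [497.57225976 334.4440003  163.9864619 ] t 11.3
slimrim 750 bbox mid [504.7 334.5 181.2] size [29.1 40.8  5.2] hull [499.7 334.4] circ [499.5 334.2] 18.4 686
wall 331 bbox mid [513.1 334.2  70. ] size [12.5 36.6 39.9] hull [506.8 334.2] circ [499.2 334.3] 19.6 331
lip 308 bbox mid [505.  333.7   9.8] size [50.1 62.9  3.5] hull [498.5 333.3] circ [498.7 333.2] 29.7 294
```

View pics/w7.png

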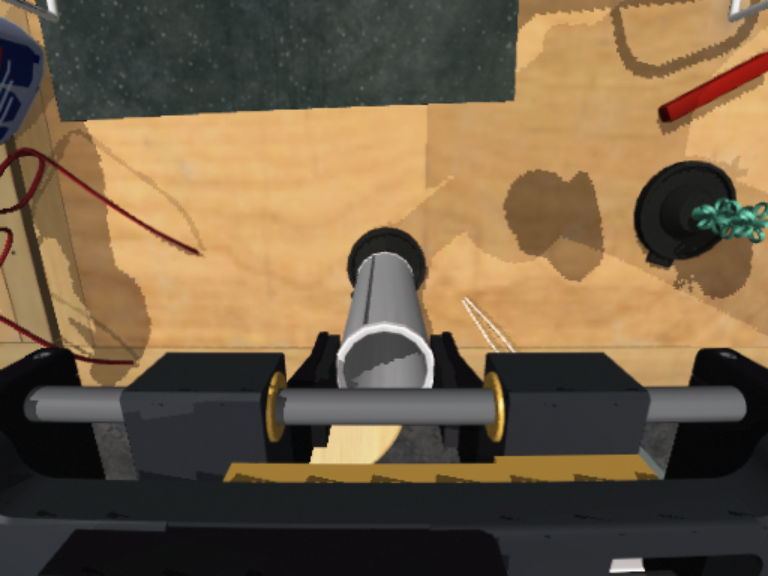

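The flask at (385,330) is about 1 mm off the base centre. I'll correct and lower gently.

Call:
drive_tool([
  [10,-0.6,-1,0,0,0,0],
  [10,0,0,-8,0,0,0],
  [10,0,0,-8,0,0,0],
  [10,0,0,-6,0,0,0],
  [10,0,0,-4,0,0,0],
])

```text
time_s: 11.77
tcp_pos: [0.4955, 0.3322, 0.1349]
ee_rot: [[1.0, -0.001, -0.002], [-0.001, -1.0, -0.002], [-0.002, 0.002, -1.0]]
wrist_force: [-0.5, 0.1, -2.6]
gripper_width: 0.444
gripper_force: 30.0
```

Call:
drive_tool([
  [10,0,0,-3,0,0,0],
  [10,0,0,-3,0,0,0],
  [10,0,0,-2,0,0,0],
  [10,0,0,0,0,0,0],
])

```text
time_s: 12.1
tcp_pos: [0.496, 0.3326, 0.128]
ee_rot: [[1.0, -0.001, -0.001], [-0.001, -1.0, -0.001], [-0.001, 0.001, -1.0]]
wrist_force: [0.8, 0.1, -2.2]
gripper_width: 0.447
gripper_force: 30.0
```

Call:
drive_tool([
  [10,0.7,0.6,-1,0,0,0],
  [10,0,0,-1,0,0,0],
  [10,0,0,-1,0,0,0],
  [10,0,0,0,0,0,0],
])

```text
time_s: 12.43
tcp_pos: [0.4967, 0.3334, 0.1254]
ee_rot: [[1.0, -0.001, -0.0], [-0.001, -1.0, -0.0], [-0.0, 0.0, -1.0]]
wrist_force: [-0.5, 0.2, -2.1]
gripper_width: 0.444
gripper_force: 30.0
```

Call:
drive_tool([
  [10,0,0,-1,0,0,0],
  [10,0,0,0,0,0,0],
  [10,0,0,0,0,0,0],
])

```text
time_s: 12.68
tcp_pos: [0.4969, 0.3334, 0.1246]
ee_rot: [[1.0, -0.001, 0.0], [-0.001, -1.0, 0.0], [0.0, -0.0, -1.0]]
wrist_force: [0.4, -0.1, -1.7]
gripper_width: 0.449
gripper_force: 30.0
```

Call:
drive_tool([
  [10,0,0,-0.8,0,0,0],
  [10,0,0,0,0,0,0],
  [10,0,0,0,0,0,0],
])

```text
time_s: 12.93
tcp_pos: [0.4972, 0.3335, 0.1246]
ee_rot: [[1.0, -0.001, 0.001], [-0.001, -1.0, 0.0], [0.001, -0.0, -1.0]]
wrist_force: [0.2, -0.5, 3.1]
gripper_width: 0.444
gripper_force: 30.0
```

The upward force shows it is seated. Releasing.

Call:
drive_tool([
  [80,0,0,0,0,0,0],
  [80,0,0,0,0,0,0],
  [80,0,0,0,0,0,0],
  [80,0,0,0,0,0,0],
  [80,0,0,0,0,0,0],
])

```text
time_s: 13.35
tcp_pos: [0.4968, 0.3334, 0.1235]
ee_rot: [[1.0, -0.001, -0.0], [-0.001, -1.0, -0.0], [-0.0, 0.0, -1.0]]
wrist_force: [-0.1, -0.3, -0.7]
gripper_width: 0.737
gripper_force: 0.0
```

Call:
drive_tool([
  [80,0,0,10,0,0,0],
  [100,0,0,25,0,0,0],
  [100,0,0,35,0,0,0],
  [100,0,0,35,0,0,0],
  [100,0,0,20,0,0,0],
])

```text
time_s: 13.77
tcp_pos: [0.4982, 0.3342, 0.2541]
ee_rot: [[1.0, -0.0, 0.006], [-0.0, -1.0, 0.004], [0.006, -0.004, -1.0]]
wrist_force: [-0.1, 0.1, 0.4]
gripper_width: 0.973
gripper_force: 0.0
```

Call:
drive_tool([
  [100,0,0,0,0,0,0],
  [100,0,0,0,0,0,0],
])

```text
time_s: 13.93
tcp_pos: [0.4971, 0.3339, 0.2509]
ee_rot: [[1.0, -0.001, 0.003], [-0.001, -1.0, 0.003], [0.003, -0.003, -1.0]]
wrist_force: [-0.6, -0.6, -1.0]
gripper_width: 0.995
gripper_force: 0.0
```

```bash
python3 - <<'E'
from h import *
look(498.7,333.4,[("rim",24,138,146),("lip",36,8,12)],"w8")
E
```

```text
tcp [497.14474241 333.86854712 250.90070591] t 13.9333
rim 380 bbox mid [498.2 333.4 140.6] size [40.1 39.9  5. ] hull [498.1 333.2] circ [498.6 333.1] 18.5 366
lip 197 bbox mid [505.8 332.8   9.7] size [48.8 62.3  3.5] hull [498.6 333.3] circ [498.7 333.2] 29.7 179
```

View pics/w8.png

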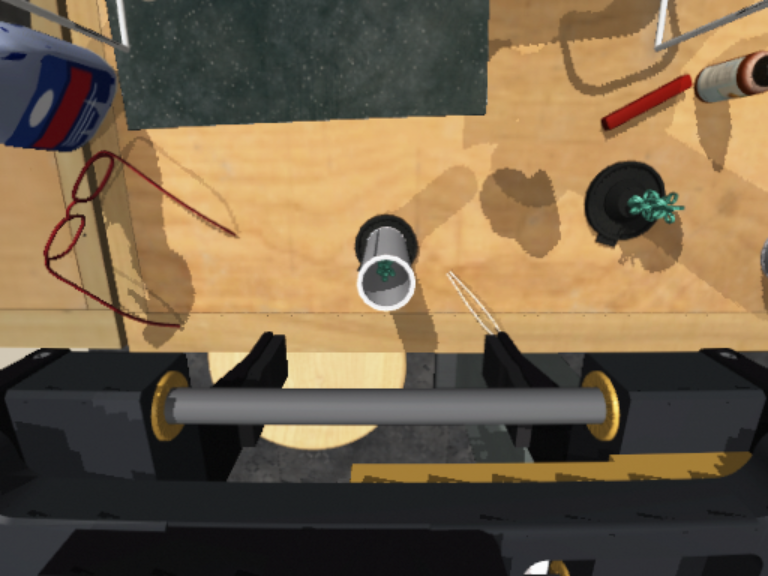

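Slim is seated concentric over its tree, with its rim at (386,283). Back to the nest for the middle flask.

Call:
drive_tool([
  [100,0,-24,0,0,0,0],
  [100,-0.4,-38,0,0,0,0],
  [100,-0.4,-38,0,0,0,0],
  [100,-0.4,-38,0,0,0,0],
  [100,-0.4,-38,0,0,0,0],
])

```text
time_s: 14.4
tcp_pos: [0.494, 0.1554, 0.247]
ee_rot: [[1.0, -0.0, -0.003], [-0.0, -1.0, -0.002], [-0.003, 0.002, -1.0]]
wrist_force: [0.7, -0.3, 0.1]
gripper_width: 0.998
gripper_force: 0.0
```

Call:
drive_tool([
  [100,-0.4,-38,0,0,0,0],
  [100,-0.4,-38,0,0,0,0],
  [100,-0.4,-38,0,0,0,0],
  [100,-0.4,-38,0,0,0,0],
  [100,-0.4,-38,0,0,0,0],
])

```text
time_s: 14.82
tcp_pos: [0.4919, -0.0345, 0.2473]
ee_rot: [[1.0, -0.001, -0.003], [-0.001, -1.0, -0.0], [-0.003, 0.0, -1.0]]
wrist_force: [1.5, 0.6, -0.3]
gripper_width: 1.001
gripper_force: 0.0
```

Call:
drive_tool([
  [100,0,-38,-5,0,0,0],
  [100,0,-26,-20,0,0,0],
  [100,0,-4,-30,0,0,0],
  [100,0,0,-30,0,0,0],
  [100,0,0,-15,0,0,0],
])

```text
time_s: 15.23
tcp_pos: [0.4896, -0.1016, 0.1439]
ee_rot: [[1.0, -0.004, -0.009], [-0.004, -1.0, 0.0], [-0.009, -0.0, -1.0]]
wrist_force: [-1.3, -0.7, -0.5]
gripper_width: 1.001
gripper_force: 0.0
```

Call:
drive_tool([
  [100,0,0,0,0,0,0],
  [100,0,0,0,0,0,0],
  [100,0,0,0,0,0,0],
])

```text
time_s: 15.48
tcp_pos: [0.4939, -0.1006, 0.1494]
ee_rot: [[1.0, -0.0, 0.001], [-0.0, -1.0, -0.0], [0.001, 0.0, -1.0]]
wrist_force: [-0.2, -0.8, 0.4]
gripper_width: 1.003
gripper_force: 0.0
```

```bash
python3 - <<'E'
from h import *
look(493,-100,[("midrim",32,93,99),("broadrim",40,54,58)],"w9")
print(np.array(sense()["ee_rot"]).round(3))
E
```

```text
tcp [ 493.87865149 -100.56647957  149.37442668] t 15.4833
midrim 773 bbox mid [ 493.2 -100.4   94.9] size [54.9 53.5  3.8] hull [ 493.2 -100.3] circ [ 493.8 -100.4] 25.4 737
broadrim 519 bbox mid [ 498.3 -101.1   56. ] size [58.8 69.   4. ] hull [ 493.1 -101.2] circ [ 497.3 -101.5] 30.2 425
[[ 1.    -0.     0.002]
 [-0.    -1.    -0.   ]
 [ 0.002  0.    -1.   ]]
```

Call:
drive_tool([
  [100,0,0,-15,0,0,0],
  [100,0,0,-20,0,0,0],
  [100,0,0,-18,0,0,0],
  [100,0,0,-9,0,0,0],
  [100,0,0,0,0,0,0],
])

```text
time_s: 15.95
tcp_pos: [0.4925, -0.1005, 0.0858]
ee_rot: [[1.0, -0.001, -0.002], [-0.001, -1.0, -0.0], [-0.002, 0.0, -1.0]]
wrist_force: [-0.3, -0.0, 0.5]
gripper_width: 1.0
gripper_force: 0.0
```

Call:
drive_tool([
  [100,0,0,0,0,0,0],
  [100,0,0,0,0,0,0],
  [100,0,0,0,0,0,0],
])

```text
time_s: 16.2
tcp_pos: [0.4943, -0.1005, 0.0881]
ee_rot: [[1.0, -0.0, 0.003], [-0.0, -1.0, 0.0], [0.003, -0.0, -1.0]]
wrist_force: [-0.2, -0.3, 0.6]
gripper_width: 1.003
gripper_force: 0.0
```

Call:
drive_tool([
  [100,-0.5,0,-6,0,0,0],
  [40,0,0,0,0,0,0],
  [40,0,0,0,0,0,0],
  [40,0,0,0,0,0,0],
  [40,0,0,0,0,0,0],
])

```text
time_s: 16.62
tcp_pos: [0.4928, -0.1006, 0.0808]
ee_rot: [[1.0, -0.001, 0.0], [-0.001, -1.0, -0.0], [0.0, 0.0, -1.0]]
wrist_force: [-0.0, -0.7, 0.6]
gripper_width: 0.783
gripper_force: 0.0
```

Call:
drive_tool([
  [30,0,0,0,0,0,0],
  [30,0,0,0,0,0,0],
  [30,0,0,0,0,0,0],
  [30,0,0,0,0,0,0],
  [30,0,0,0,0,0,0],
])

```text
time_s: 17.03
tcp_pos: [0.4928, -0.1005, 0.0808]
ee_rot: [[1.0, -0.001, 0.0], [-0.001, -1.0, 0.0], [0.0, -0.0, -1.0]]
wrist_force: [-0.1, 1.2, 0.3]
gripper_width: 0.615
gripper_force: 30.0
```

Call:
drive_tool([
  [30,0,0,0,0,0,0],
  [30,0,0,6,0,0,0],
  [30,0,0,12,0,0,0],
  [30,0,0,15,0,0,0],
  [30,0,0,15,0,0,0],
])

```text
time_s: 17.45
tcp_pos: [0.4915, -0.1008, 0.1285]
ee_rot: [[1.0, -0.001, -0.003], [-0.001, -1.0, -0.0], [-0.003, 0.0, -1.0]]
wrist_force: [0.1, -0.3, -3.3]
gripper_width: 0.613
gripper_force: 30.0
```

Call:
drive_tool([
  [30,0,0,18,0,0,0],
  [30,0,0,20,0,0,0],
  [30,0,0,20,0,0,0],
  [30,0,0,12,0,0,0],
  [30,0,0,0,0,0,0],
])

```text
time_s: 17.87
tcp_pos: [0.4939, -0.1008, 0.2013]
ee_rot: [[1.0, -0.001, 0.005], [-0.001, -1.0, -0.0], [0.005, 0.0, -1.0]]
wrist_force: [1.0, 0.4, -4.2]
gripper_width: 0.616
gripper_force: 30.0
```

Call:
drive_tool([
  [30,4,25,0,0,0,0],
  [30,10,37,0,0,0,0],
  [30,10,37,0,0,0,0],
  [30,10,37,0,0,0,0],
  [30,10,37,0,0,0,0],
])

```text
time_s: 18.28
tcp_pos: [0.5356, 0.0736, 0.1971]
ee_rot: [[1.0, -0.002, -0.003], [-0.002, -1.0, -0.001], [-0.003, 0.001, -1.0]]
wrist_force: [1.5, -0.6, -3.4]
gripper_width: 0.614
gripper_force: 30.0
```

Call:
drive_tool([
  [30,7,20,0,0,0,0],
  [30,0,2.5,0,0,0,0],
  [30,0,0,0,0,0,0],
  [30,0,0,0,0,0,0],
  [30,0,0,0,0,0,0],
])

```text
time_s: 18.7
tcp_pos: [0.5428, 0.0937, 0.1979]
ee_rot: [[1.0, -0.002, -0.002], [-0.002, -1.0, -0.001], [-0.002, 0.001, -1.0]]
wrist_force: [-0.2, -0.7, -3.5]
gripper_width: 0.611
gripper_force: 30.0
```

```bash
python3 - <<'E'
from h import *
s=sense();x,y,z=np.array(s["tcp_pos"])*1000
look(x+.7,y,[("midrim",29,z+12.5,z+20)],"w10")
look(544.6,95,[("lip",43,8,12)])
E
```

```text
tcp [542.84255076  93.73268715 197.91564694] t 18.7
midrim 1003 bbox mid [543.3  93.7 214.1] size [55.  54.8  7.4] hull [544.4  93.8] circ [543.4  93.5] 25.8 936
tcp [543.04618004  93.6606173  198.23581471] t 18.75
lip 382 bbox mid [554.9  95.1  10. ] size [55.9 77.2  4. ] hull [544.3  95.1] circ [544.5  95. ] 36.7 278
```

View pics/w10.png

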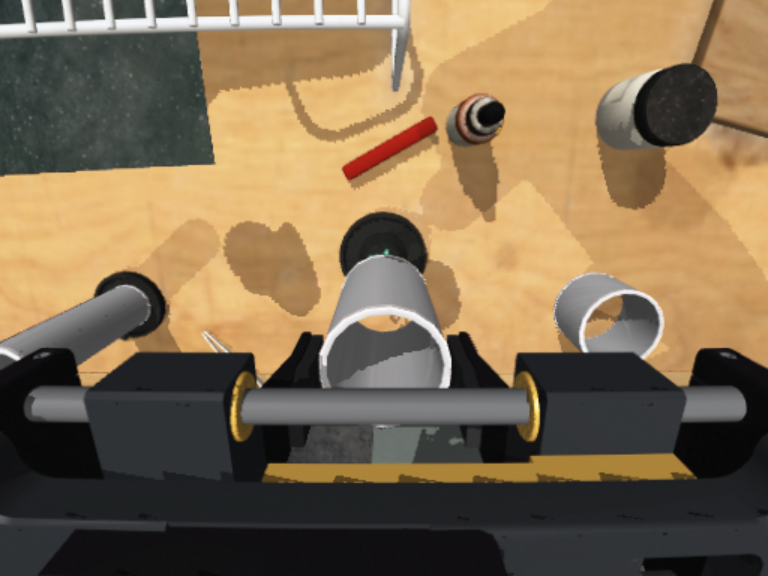

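The middle flask hangs above its base at (385,250), about 1.5 mm off centre. I'll correct and lower.

Call:
drive_tool([
  [30,1,1.4,0,0,0,0],
  [30,0,0,-12,0,0,0],
  [30,0,0,-18,0,0,0],
  [30,0,0,-18,0,0,0],
  [30,0,0,-18,0,0,0],
])

```text
time_s: 19.22
tcp_pos: [0.5449, 0.0958, 0.1324]
ee_rot: [[1.0, -0.002, 0.001], [-0.002, -1.0, 0.001], [0.001, -0.001, -1.0]]
wrist_force: [0.3, 0.6, -3.4]
gripper_width: 0.617
gripper_force: 30.0
```

Call:
drive_tool([
  [30,0,0,-8,0,0,0],
  [30,0,0,0,0,0,0],
  [30,0,0,0,0,0,0],
  [30,0,0,0,0,0,0],
])

```text
time_s: 19.55
tcp_pos: [0.5458, 0.0965, 0.126]
ee_rot: [[1.0, -0.001, 0.003], [-0.001, -1.0, 0.001], [0.003, -0.001, -1.0]]
wrist_force: [0.5, -0.3, -3.2]
gripper_width: 0.615
gripper_force: 30.0
```

```bash
python3 - <<'E'
from h import *
s=sense();x,y,z=np.array(s["tcp_pos"])*1000
look(x+.7,y,[("midrim",29,z+12.5,z+20)],"w11")
look(544.6,95,[("lip",43,8,12)])
E
```

```text
tcp [545.81247383  96.46754034 126.01709345] t 19.55
midrim 1016 bbox mid [546.1  96.5 142.2] size [55.9 54.9  7.3] hull [546.9  96.5] circ [546.4  96.3] 25.7 960
tcp [545.78153579  96.588452   126.16522793] t 19.6
lip 458 bbox mid [545.5  95.3   9.5] size [75.1 76.6  3. ] hull [544.7  95.2] circ [545.  95.] 36.5 418
```

Call:
drive_tool([
  [30,-1.6,-1.4,0,0,0,0],
  [30,0,0,-8,0,0,0],
  [30,0,0,-8,0,0,0],
  [30,0,0,-5,0,0,0],
  [30,0,0,0,0,0,0],
])

```text
time_s: 20.07
tcp_pos: [0.5418, 0.0944, 0.1017]
ee_rot: [[1.0, -0.001, -0.004], [-0.001, -1.0, -0.001], [-0.004, 0.001, -1.0]]
wrist_force: [-0.6, -0.3, -3.7]
gripper_width: 0.617
gripper_force: 30.0
```

Call:
drive_tool([
  [30,0,0,0,0,0,0],
  [30,0,0,0,0,0,0],
])

```text
time_s: 20.23
tcp_pos: [0.5433, 0.095, 0.1036]
ee_rot: [[1.0, -0.001, 0.0], [-0.001, -1.0, -0.0], [0.0, 0.0, -1.0]]
wrist_force: [0.5, 0.2, -3.7]
gripper_width: 0.615
gripper_force: 30.0
```

Call:
drive_tool([
  [30,0.3,0,-4,0,0,0],
  [30,0,0,-4,0,0,0],
  [30,0,0,-3,0,0,0],
  [30,0,0,0,0,0,0],
  [30,0,0,0,0,0,0],
])

```text
time_s: 20.65
tcp_pos: [0.5432, 0.0948, 0.0924]
ee_rot: [[1.0, -0.001, -0.001], [-0.001, -1.0, -0.0], [-0.001, 0.0, -1.0]]
wrist_force: [-1.0, -0.2, -3.7]
gripper_width: 0.615
gripper_force: 30.0
```

Call:
drive_tool([
  [30,0,0,-1.5,0,0,0],
  [30,0,0,-1.5,0,0,0],
  [30,0,0,0,0,0,0],
  [30,0,0,0,0,0,0],
])

```text
time_s: 20.98
tcp_pos: [0.5434, 0.0949, 0.0897]
ee_rot: [[1.0, -0.001, -0.0], [-0.001, -1.0, -0.0], [-0.0, 0.0, -1.0]]
wrist_force: [0.3, -0.5, -2.8]
gripper_width: 0.618
gripper_force: 30.0
```

Call:
drive_tool([
  [30,0.4,0,-1,0,0,0],
  [30,0,0,-1,0,0,0],
  [30,0,0,0,0,0,0],
  [30,0,0,0,0,0,0],
])

```text
time_s: 21.32
tcp_pos: [0.5437, 0.0948, 0.0876]
ee_rot: [[1.0, -0.001, -0.0], [-0.001, -1.0, -0.0], [-0.0, 0.0, -1.0]]
wrist_force: [-0.3, 0.4, -3.5]
gripper_width: 0.616
gripper_force: 30.0
```

Call:
drive_tool([
  [30,0,0,-0.8,0,0,0],
  [30,0,0,0,0,0,0],
  [30,0,0,0,0,0,0],
])

```text
time_s: 21.57
tcp_pos: [0.5438, 0.0949, 0.0869]
ee_rot: [[1.0, -0.001, -0.0], [-0.001, -1.0, -0.0], [-0.0, 0.0, -1.0]]
wrist_force: [-0.4, 0.5, -3.2]
gripper_width: 0.611
gripper_force: 30.0
```

Call:
drive_tool([
  [30,0,0,-0.8,0,0,0],
  [30,0,0,0,0,0,0],
  [30,0,0,0,0,0,0],
])

```text
time_s: 21.82
tcp_pos: [0.5441, 0.095, 0.0868]
ee_rot: [[1.0, -0.0, 0.001], [-0.0, -1.0, 0.0], [0.001, -0.0, -1.0]]
wrist_force: [-1.1, 0.1, 1.9]
gripper_width: 0.618
gripper_force: 30.0
```

Call:
drive_tool([
  [30,0,0,-0.5,0,0,0],
  [30,0,0,0,0,0,0],
  [30,0,0,0,0,0,0],
])

```text
time_s: 22.07
tcp_pos: [0.5443, 0.0949, 0.0868]
ee_rot: [[1.0, -0.0, 0.001], [-0.0, -1.0, 0.0], [0.001, -0.0, -1.0]]
wrist_force: [-2.2, -0.2, 4.6]
gripper_width: 0.612
gripper_force: 30.0
```

Seated. Releasing and checking.

Call:
drive_tool([
  [95,0,0,0,0,0,0],
  [95,0,0,0,0,0,0],
  [95,0,0,0,0,0,0],
  [95,0,0,0,0,0,0],
  [95,0,0,0,0,0,0],
])

```text
time_s: 22.48
tcp_pos: [0.5439, 0.0949, 0.0854]
ee_rot: [[1.0, -0.001, -0.0], [-0.001, -1.0, -0.0], [-0.0, 0.0, -1.0]]
wrist_force: [-0.4, -0.0, 0.1]
gripper_width: 0.897
gripper_force: 0.0
```

Call:
drive_tool([
  [100,0,0,10,0,0,0],
  [100,0,0,25,0,0,0],
  [100,0,0,35,0,0,0],
  [100,0,0,30,0,0,0],
  [100,0,0,10,0,0,0],
])

```text
time_s: 22.9
tcp_pos: [0.5465, 0.0956, 0.2016]
ee_rot: [[1.0, 0.0, 0.01], [0.0, -1.0, 0.003], [0.01, -0.003, -1.0]]
wrist_force: [1.2, -0.2, 1.2]
gripper_width: 0.996
gripper_force: 0.0
```

Call:
drive_tool([
  [100,0,0,0,0,0,0],
  [100,0,0,0,0,0,0],
])

```text
time_s: 23.07
tcp_pos: [0.5436, 0.095, 0.196]
ee_rot: [[1.0, -0.001, 0.001], [-0.001, -1.0, 0.001], [0.001, -0.001, -1.0]]
wrist_force: [-0.8, -0.5, -0.9]
gripper_width: 0.999
gripper_force: 0.0
```

```bash
python3 - <<'E'
from h import *
look(544.6,95,[("rim",31,98,106),("lip",43,8,12)],"w12")
look(493,-101,[("broadrim",40,53,59)])
E
```

```text
tcp [543.61087908  94.98113188 195.98856778] t 23.0667
rim 591 bbox mid [544.4  94.8 100.6] size [54.5 53.1  5.1] hull [544.4  94.7] circ [544.8  94.9] 25.4 564
lip 360 bbox mid [551.6  94.8   9.9] size [62.2 75.6  3.8] hull [544.4  95.1] circ [544.6  94.9] 36.7 292
tcp [542.95508408  94.68378935 194.73432599] t 23.1167
broadrim 354 bbox mid [ 501.4 -100.8   55. ] size [52.7 68.6  4.1] hull [ 494.2 -101.4] circ [ 493.6 -100.2] 33.0 300
```

View pics/w12.png

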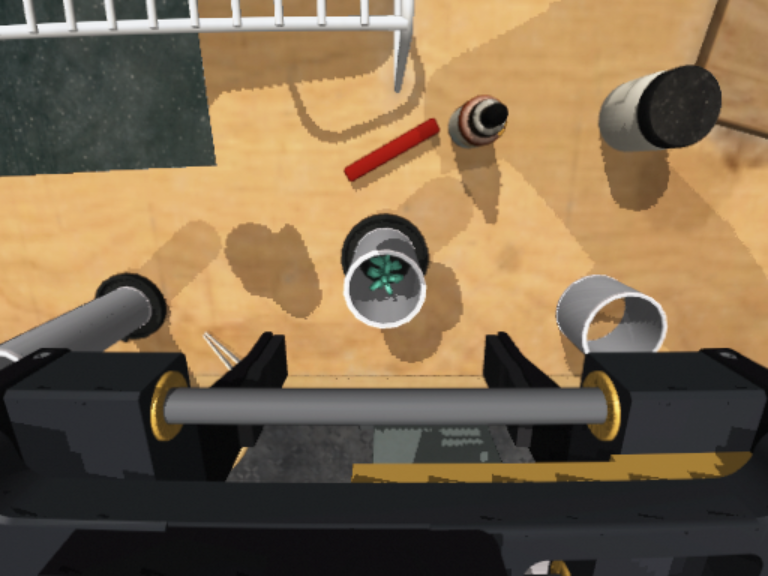

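Middle is concentric, with its rim at (385,288). Now the broad flask.

Call:
drive_tool([
  [100,-6,-25,0,0,0,0],
  [100,-9,-36,0,0,0,0],
  [100,-9,-36,0,0,0,0],
  [100,-9,-36,0,0,0,0],
  [100,-9,-36,0,0,0,0],
])

```text
time_s: 23.58
tcp_pos: [0.5002, -0.0755, 0.1938]
ee_rot: [[1.0, -0.0, -0.004], [-0.0, -1.0, -0.0], [-0.004, 0.0, -1.0]]
wrist_force: [0.6, -0.1, -0.1]
gripper_width: 0.997
gripper_force: 0.0
```

Call:
drive_tool([
  [100,-7,-23,0,0,0,0],
  [100,-1,-4,-25,0,0,0],
  [100,0,0,-30,0,0,0],
  [100,0,0,-25,0,0,0],
  [100,0,0,-10,0,0,0],
])

```text
time_s: 24.0
tcp_pos: [0.4899, -0.1016, 0.1006]
ee_rot: [[1.0, -0.003, -0.01], [-0.003, -1.0, -0.0], [-0.01, 0.0, -1.0]]
wrist_force: [-0.8, -0.4, -0.1]
gripper_width: 1.0
gripper_force: 0.0
```

Call:
drive_tool([
  [100,0,0,0,0,0,0],
  [100,0,0,0,0,0,0],
  [100,0,0,0,0,0,0],
])

```text
time_s: 24.25
tcp_pos: [0.4943, -0.1011, 0.1059]
ee_rot: [[1.0, -0.0, 0.0], [-0.0, -1.0, -0.0], [0.0, 0.0, -1.0]]
wrist_force: [-0.5, -0.7, -0.3]
gripper_width: 0.998
gripper_force: 0.0
```

```bash
python3 - <<'E'
from h import *
look(493,-101,[("broadrim",40,53,59)],"w13")
E
```

```text
tcp [ 494.26017612 -101.09641594  105.85254588] t 24.25
broadrim 1048 bbox mid [ 493.  -101.    55.1] size [69.6 69.4  4.2] hull [ 492.7 -101.1] circ [ 493.4 -101.2] 32.9 1007
```

Call:
drive_tool([
  [100,-0.8,-0.1,-12,0,0,0],
  [100,0,0,-18,0,0,0],
  [100,0,0,-18,0,0,0],
  [100,0,0,-10,0,0,0],
  [100,0,0,-4,0,0,0],
])

```text
time_s: 24.72
tcp_pos: [0.4927, -0.1011, 0.043]
ee_rot: [[1.0, -0.001, -0.001], [-0.001, -1.0, 0.0], [-0.001, -0.0, -1.0]]
wrist_force: [0.4, 0.7, -0.1]
gripper_width: 1.005
gripper_force: 0.0
```

Call:
drive_tool([
  [100,0,0,0,0,0,0],
  [100,0,0,0,0,0,0],
  [100,0,0,0,0,0,0],
])

```text
time_s: 24.97
tcp_pos: [0.494, -0.1011, 0.0448]
ee_rot: [[1.0, -0.0, 0.003], [-0.0, -1.0, 0.0], [0.003, -0.0, -1.0]]
wrist_force: [-1.0, 0.8, -0.1]
gripper_width: 0.999
gripper_force: 0.0
```

Call:
drive_tool([
  [100,0,0,-3.5,0,0,0],
  [50,0,0,0,0,0,0],
  [50,0,0,0,0,0,0],
  [50,0,0,0,0,0,0],
  [50,0,0,0,0,0,0],
])

```text
time_s: 25.38
tcp_pos: [0.4931, -0.1012, 0.0403]
ee_rot: [[1.0, -0.001, 0.0], [-0.001, -1.0, 0.0], [0.0, -0.0, -1.0]]
wrist_force: [-0.3, 0.3, 0.8]
gripper_width: 0.793
gripper_force: 30.0
```

Call:
drive_tool([
  [50,0,0,0,0,0,0],
  [50,0,0,0,0,0,0],
  [50,0,0,0,0,0,0],
])

```text
time_s: 25.63
tcp_pos: [0.4932, -0.1011, 0.0403]
ee_rot: [[1.0, -0.001, 0.0], [-0.001, -1.0, 0.0], [0.0, -0.0, -1.0]]
wrist_force: [0.1, 1.4, 0.9]
gripper_width: 0.793
gripper_force: 30.0
```

Call:
drive_tool([
  [50,0,0,6,0,0,0],
  [50,0,0,15,0,0,0],
  [50,0,0,22,0,0,0],
  [50,0,0,25,0,0,0],
  [50,0,0,20,0,0,0],
])

```text
time_s: 26.05
tcp_pos: [0.4927, -0.1013, 0.1294]
ee_rot: [[1.0, -0.001, -0.0], [-0.001, -1.0, -0.0], [-0.0, 0.0, -1.0]]
wrist_force: [-0.4, -0.2, -3.3]
gripper_width: 0.794
gripper_force: 30.0
```

Call:
drive_tool([
  [50,0,0,12,0,0,0],
  [50,4,-22,0,0,0,0],
  [50,6.5,-36,0,0,0,0],
  [50,6.5,-36,0,0,0,0],
  [50,6.5,-36,0,0,0,0],
])

```text
time_s: 26.47
tcp_pos: [0.5161, -0.2322, 0.1401]
ee_rot: [[1.0, 0.0, -0.001], [0.0, -1.0, 0.001], [-0.001, -0.001, -1.0]]
wrist_force: [1.6, 1.1, -2.4]
gripper_width: 0.792
gripper_force: 30.0
```

Call:
drive_tool([
  [50,6.5,-36,0,0,0,0],
  [50,6.5,-36,0,0,0,0],
  [50,6.5,-36,0,0,0,0],
  [50,6.5,-36,0,0,0,0],
  [50,3,-12,0,0,0,0],
])

```text
time_s: 26.88
tcp_pos: [0.545, -0.3916, 0.1389]
ee_rot: [[1.0, -0.005, -0.001], [-0.005, -1.0, -0.001], [-0.001, 0.001, -1.0]]
wrist_force: [1.0, 0.6, -2.7]
gripper_width: 0.789
gripper_force: 30.0
```

Call:
drive_tool([
  [50,0,0,0,0,0,0],
  [50,0,0,0,0,0,0],
  [50,0,0,0,0,0,0],
])

```text
time_s: 27.13
tcp_pos: [0.5448, -0.3863, 0.1394]
ee_rot: [[1.0, -0.001, -0.002], [-0.001, -1.0, 0.001], [-0.002, -0.001, -1.0]]
wrist_force: [-0.2, 0.7, -3.0]
gripper_width: 0.793
gripper_force: 30.0
```

```bash
python3 - <<'E'
from h import *
s=sense();x,y,z=np.array(s["tcp_pos"])*1000
look(x,y,[("broadrim",37,z+12.5,z+20)],"w14")
c,X=look(544.6,-387.5,[("lip",50,8,12)])
c=shot("top");X=cloud(c)*1000
with np.errstate(invalid="ignore"): m=(X[...,1]>-500)&(X[...,1]<-270)&(X[...,2]>60)&(X[...,0]>600)&(X[...,0]<750)
p=X[m]; print(len(p),p.min(0),p.max(0))
E
```

```text
tcp [ 544.76997169 -386.25837777  139.41217106] t 27.1333
broadrim 1710 bbox mid [ 544.4 -386.3  155.7] size [70.4 71.2  7.5] hull [ 545.5 -386.3] circ [ 544.9 -386.4] 33.1 1616
tcp [ 545.04728655 -385.99734537  139.80702592] t 27.1833
lip 828 bbox mid [ 544.1 -387.3   10. ] size [91.  91.5  4. ] hull [ 544.5 -387.4] circ [ 544.5 -387.4] 44.2 647
535 [ 600.16129318 -474.47776902  116.87437775] [ 749.81515059 -270.045338    490.20848704]
```

View pics/w14.png

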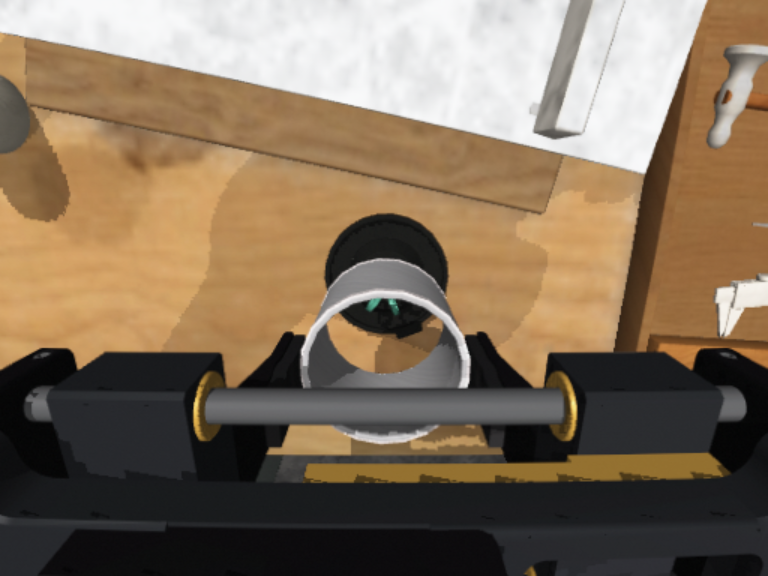

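The broad flask is above its base at (386,270), about 1 mm off. I'll correct, check the saw table's clearance and start down.

```bash
python3 - <<'E'
from h import *
c,X=look(544.6,-387.5,[])
with np.errstate(invalid="ignore"): m=(X[...,2]>90)&(X[...,0]>590)&(X[...,1]>-520)
p=X[m]; print(len(p),p.min(0),np.percentile(p,1,0),np.median(p,0))
E
```

```text
tcp [ 545.5071123  -385.9411828   140.39452062] t 27.2833
31829 [ 622.50481083 -513.2533212   117.64730281] [ 628.9792935  -506.52536069  120.53545598] [ 669.21523285 -410.50452353  122.40296206]
```

Call:
drive_tool([
  [50,-0.4,-1.2,0,0,0,0],
  [50,0,0,-10,0,0,0],
  [50,0,0,-15,0,0,0],
  [50,0,0,-12,0,0,0],
  [50,0,0,-5,0,0,0],
])

```text
time_s: 27.75
tcp_pos: [0.5436, -0.3874, 0.0951]
ee_rot: [[1.0, -0.001, -0.004], [-0.001, -1.0, 0.003], [-0.004, -0.003, -1.0]]
wrist_force: [-0.6, -0.4, -3.0]
gripper_width: 0.794
gripper_force: 30.0
```

Call:
drive_tool([
  [50,0,0,0,0,0,0],
  [50,0,0,0,0,0,0],
  [50,0,0,0,0,0,0],
])

```text
time_s: 28.0
tcp_pos: [0.5457, -0.3888, 0.0987]
ee_rot: [[1.0, -0.001, 0.001], [-0.001, -1.0, -0.001], [0.001, 0.001, -1.0]]
wrist_force: [0.9, 0.3, -2.0]
gripper_width: 0.79
gripper_force: 30.0
```

```bash
python3 - <<'E'
from h import *
s=sense();x,y,z=np.array(s["tcp_pos"])*1000
look(x,y,[("broadrim",37,z+12.5,z+20),("lip",50,8,12)])
E
```

```text
tcp [ 545.65675269 -388.77080591   98.71659335] t 28.0
broadrim 1709 bbox mid [ 545.2 -388.8  114.9] size [70.2 71.   7.3] hull [ 546.3 -388.7] circ [ 545.8 -389. ] 33.1 1604
lip 1004 bbox mid [ 544.  -387.3   10. ] size [91.9 91.5  4. ] hull [ 544.3 -387.4] circ [ 544.5 -387.4] 44.2 858
```

Call:
drive_tool([
  [50,-1.2,1.4,0,0,0,0],
  [50,0,0,-10,0,0,0],
  [50,0,0,-12,0,0,0],
  [50,0,0,-8,0,0,0],
  [50,0,0,-4,0,0,0],
])

```text
time_s: 28.47
tcp_pos: [0.5425, -0.3863, 0.0614]
ee_rot: [[1.0, -0.001, -0.004], [-0.001, -1.0, 0.002], [-0.004, -0.002, -1.0]]
wrist_force: [-0.5, -0.4, -3.5]
gripper_width: 0.793
gripper_force: 30.0
```

Call:
drive_tool([
  [50,0,0,0,0,0,0],
  [50,0,0,0,0,0,0],
  [50,0,0,0,0,0,0],
])

```text
time_s: 28.72
tcp_pos: [0.5443, -0.3873, 0.0644]
ee_rot: [[1.0, -0.001, 0.001], [-0.001, -1.0, -0.001], [0.001, 0.001, -1.0]]
wrist_force: [-0.1, 0.1, -2.2]
gripper_width: 0.789
gripper_force: 30.0
```

```bash
python3 - <<'E'
from h import *
s=sense();x,y,z=np.array(s["tcp_pos"])*1000
look(x,y,[("broadrim",37,z+12.5,z+20),("lip",50,8,12)])
E
```

```text
tcp [ 544.28569013 -387.25849034   64.36766068] t 28.7167
broadrim 1708 bbox mid [ 543.7 -387.4   80.6] size [70.5 71.3  7.5] hull [ 545.1 -387.3] circ [ 544.4 -387.4] 33.1 1603
lip 863 bbox mid [ 553.6 -387.5   10. ] size [73.3 92.3  4. ] hull [ 544.4 -387.4] circ [ 544.5 -387.3] 44.1 784
```

Centred to within 0.2 mm. Going down the last 18 mm.

Call:
drive_tool([
  [50,0,0,-4,0,0,0],
  [50,0,0,-4,0,0,0],
  [50,0,0,-3,0,0,0],
  [50,0,0,0,0,0,0],
  [50,0,0,0,0,0,0],
])

```text
time_s: 29.18
tcp_pos: [0.5437, -0.3869, 0.0527]
ee_rot: [[1.0, -0.001, -0.001], [-0.001, -1.0, 0.0], [-0.001, -0.0, -1.0]]
wrist_force: [-0.1, -0.3, -3.1]
gripper_width: 0.79
gripper_force: 30.0
```

Call:
drive_tool([
  [50,0,0,-1.5,0,0,0],
  [50,0,0,-1.5,0,0,0],
  [50,0,0,0,0,0,0],
  [50,0,0,0,0,0,0],
])

```text
time_s: 29.52
tcp_pos: [0.5439, -0.387, 0.05]
ee_rot: [[1.0, -0.001, -0.0], [-0.001, -1.0, 0.0], [-0.0, -0.0, -1.0]]
wrist_force: [0.3, -0.1, -2.8]
gripper_width: 0.792
gripper_force: 30.0
```

Call:
drive_tool([
  [50,0.4,-0.4,-1,0,0,0],
  [50,0,0,-1,0,0,0],
  [50,0,0,-0.8,0,0,0],
  [50,0,0,0,0,0,0],
  [50,0,0,0,0,0,0],
])

```text
time_s: 29.93
tcp_pos: [0.5442, -0.3874, 0.0472]
ee_rot: [[1.0, -0.001, -0.0], [-0.001, -1.0, 0.0], [-0.0, -0.0, -1.0]]
wrist_force: [-0.3, -0.1, -3.1]
gripper_width: 0.79
gripper_force: 30.0
```

Call:
drive_tool([
  [50,0,0,-0.8,0,0,0],
  [50,0,0,0,0,0,0],
  [50,0,0,0,0,0,0],
])

```text
time_s: 30.18
tcp_pos: [0.5443, -0.3874, 0.0465]
ee_rot: [[1.0, -0.001, -0.0], [-0.001, -1.0, 0.0], [-0.0, -0.0, -1.0]]
wrist_force: [0.1, 0.7, -2.8]
gripper_width: 0.791
gripper_force: 30.0
```

Call:
drive_tool([
  [50,0,0,-0.6,0,0,0],
  [50,0,0,0,0,0,0],
  [50,0,0,0,0,0,0],
])

```text
time_s: 30.43
tcp_pos: [0.5444, -0.3875, 0.0464]
ee_rot: [[1.0, -0.001, 0.0], [-0.001, -1.0, -0.0], [0.0, 0.0, -1.0]]
wrist_force: [-0.5, 0.6, -0.5]
gripper_width: 0.792
gripper_force: 30.0
```

Call:
drive_tool([
  [50,0,0,-0.5,0,0,0],
  [50,0,0,0,0,0,0],
  [50,0,0,0,0,0,0],
])

```text
time_s: 30.68
tcp_pos: [0.5444, -0.3874, 0.0463]
ee_rot: [[1.0, -0.001, 0.0], [-0.001, -1.0, -0.0], [0.0, 0.0, -1.0]]
wrist_force: [-2.3, 3.0, 5.5]
gripper_width: 0.791
gripper_force: 30.0
```

Call:
drive_tool([
  [100,0,0,0,0,0,0],
  [100,0,0,0,0,0,0],
  [100,0,0,0,0,0,0],
  [100,0,0,0,0,0,0],
  [100,0,0,0,0,0,0],
])

```text
time_s: 31.1
tcp_pos: [0.5444, -0.3875, 0.045]
ee_rot: [[1.0, -0.001, 0.0], [-0.001, -1.0, -0.0], [0.0, 0.0, -1.0]]
wrist_force: [0.5, -0.1, 0.4]
gripper_width: 0.986
gripper_force: 0.0
```

Call:
drive_tool([
  [100,0,0,8,0,0,0],
  [100,0,0,20,0,0,0],
  [100,0,0,35,0,0,0],
  [100,0,0,35,0,0,0],
  [100,0,0,35,0,0,0],
])

```text
time_s: 31.52
tcp_pos: [0.5441, -0.3874, 0.1803]
ee_rot: [[1.0, -0.001, -0.0], [-0.001, -1.0, -0.0], [-0.0, 0.0, -1.0]]
wrist_force: [1.6, -0.6, -0.1]
gripper_width: 1.0
gripper_force: 0.0
```

Call:
drive_tool([
  [100,0,0,20,0,0,0],
  [100,0,0,0,0,0,0],
  [100,0,0,0,0,0,0],
])

```text
time_s: 31.77
tcp_pos: [0.545, -0.3877, 0.2007]
ee_rot: [[1.0, -0.001, 0.004], [-0.001, -1.0, -0.001], [0.004, 0.001, -1.0]]
wrist_force: [-0.5, -1.0, -0.5]
gripper_width: 1.003
gripper_force: 0.0
```

```bash
python3 - <<'E'
from h import *
look(544.6,-387.5,[("rim",38,58,66),("lip",50,8,12)],"w15")
c=shot("scene"); save("end",c)
X=cloud(c)*1000
for nm,x,y,r,h in(("slim",498.7,333.3,24,142),("mid",544.6,95,31,102),("broad",544.6,-387.5,38,62)):
    with np.errstate(invalid="ignore"): p=X[(np.hypot(X[...,0]-x,X[...,1]-y)<r)&(X[...,2]>h-10)]
    print(nm,p.max(0))
for l in NAMES[6:]:
    for n in("scene","top"):
        d=c if n=="scene" else shot("top")
        for m in masks_of(l,d)[:1]:
            p=cloud(d)[m["region"]]*1000; print(l,n,round(m["p"],2),m["xy"],np.nanmedian(p,0))
E
```

```text
tcp [ 544.97719382 -387.65427746  200.72689815] t 31.7667
rim 575 bbox mid [ 544.3 -387.1   60.7] size [69.5 68.5  5.3] hull [ 544.3 -387.7] circ [ 544.8 -387.7] 32.8 542
lip 512 bbox mid [ 551.7 -387.6   10. ] size [77.6 91.4  4. ] hull [ 544.6 -387.5] circ [ 544.4 -387.5] 44.3 348
slim [519.16314816 352.62325661 145.0363545 ]
mid [572.4192714  120.63677983 104.83964816]
broad [ 580.20110347 -350.38379726  570.79392988]
dropper_bottle scene 0.54 [283.1, 183.0] [644.62032481  20.52053584  43.41399966]
dropper_bottle top 0.76 [246.1, 148.1] [643.06338532  24.68052108  59.00616677]
wax_jar scene 0.65 [320.6, 195.4] [ 645.59120609 -114.90724414   42.89334955]
wax_jar top 0.78 [297.7, 143.8] [ 652.97608823 -107.18741581   65.47813427]
```

View pics/w15.png

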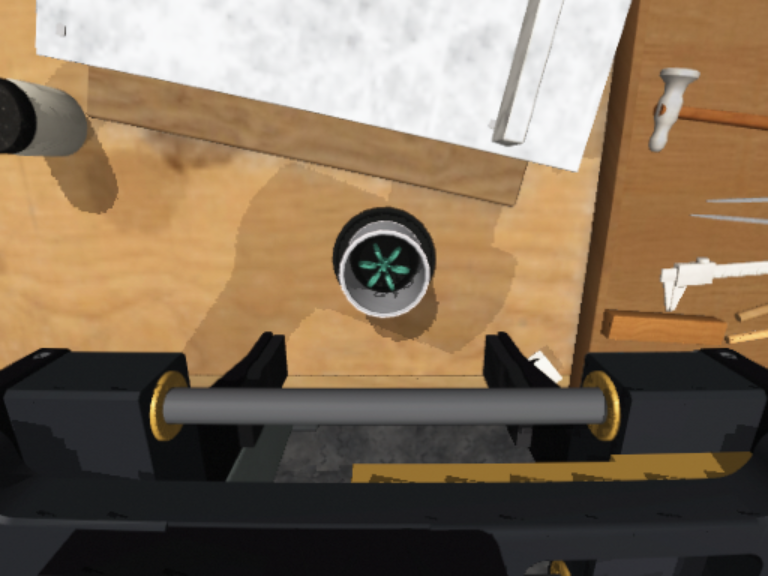

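View pics/end.png

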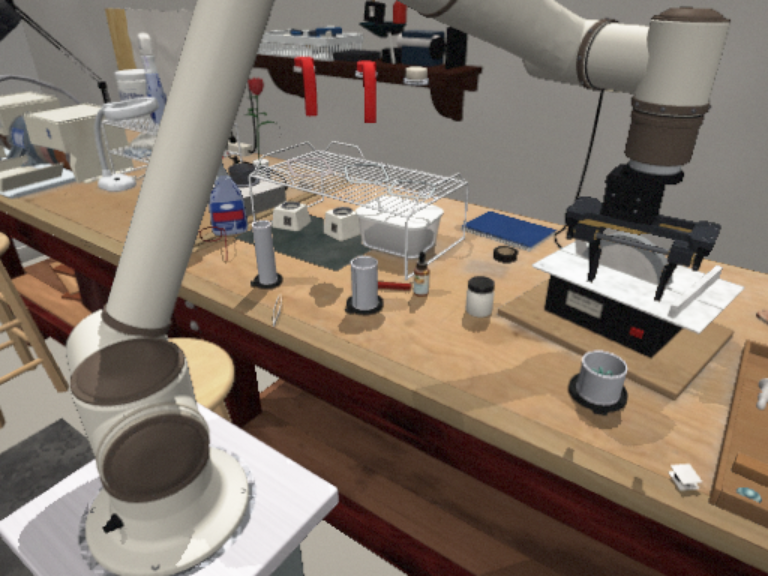

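All three flasks stand upright and concentric on their bases: slim at (265,255), middle at (364,285) and broad at (602,380). The tweezers, bottle and jar look unmoved.

```bash
python3 -c "
from station import finish_job
print(finish_job())"
```

```text
the job is handed in; nothing more can be done
None
```

The job is handed in: each of the three flasks sits flat and upright over its matching wax tree, and the tweezers, dropper bottle and jar appear unmoved (about 32 s of the 99 s used).

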